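# Turn the meal boxes tab-first and press their lids

### The job

Make all the meal boxes ready in the lid press: push each one against the corner post to turn it a quarter turn, so that its green tab faces away from you, and slide it home against the fence so that the tab is under the raised bar. When all are in, work the orange wedge backward out from under the bar's foot in small tugs so that the bar comes down gently on the lids, and lay the wedge flat in the aluminium tray. Leave the cup, the bottle and the can where they stand.

Things in the scene. Friction and masses are not known exactly. Their poses are not given: they have to be found in the camera images.
- press: fixed lid press: steel fence 42 mm high under a hold-down bar between grey uprights (125 mm tall, at x +35, y -262 and +312 mm). Origin on the counter at the fence's front face; x points away from the robot, square into the fence, y along it to the robot's left. The fence spans y -250 to +180 mm; the bar spans y -245 to +280 and overhangs x -35 to 0 mm
- bar (a joint): height of the heavy red-backed hold-down bar (0.9 kg) above its lowest position, m: 0 = down, underside 47.5 mm above the counter, on the box lids; the wedge holds it about 0.02 up at the start. It slides freely with slight damping; lower front edge rounded (8 mm)
- bar_foot (a point): underside of the bar's rubber foot (30 mm wide, round, radius 8 mm) at the bar's left end (press x -20, y +260 mm), which stands on the wedge's slope; 12 mm above the counter when the bar is down
- post: fixed upright steel corner post, 18 mm diameter, 55 mm tall, in front of the right end of the press, some 150 mm in front of the fence line; origin at its foot. A box pushed off-centre against it pivots round it
- wedge_center (a point): middle (19 mm up, lying flat) of the loose orange wedge, 170 x 30 mm, 160 g. x points from thick end to thin tip: x -85 to -10 mm is a flat-topped block 38 mm high, then the top slopes to a tip 8 mm thick at x +85. At the start it lies along the press's x, tip away from the robot, the bar's foot near the top of its slope. Centre of mass about 20 mm behind the middle
- wedge_handle (a point): point inside the wedge's thick block, 15 mm from its rear end and 25 mm above its underside: grip it across the 30 mm width from above
- tray: fixed shallow aluminium tray, outside 230 (x) by 120 (y) by 14 mm high, walls and floor about 4 mm, where the wedge is kept; origin under its centre
- box1_center (a point): centre (24 mm up) of white foam meal box 1: a closed square box 110 x 110 mm, 48 mm high, about 260 g, straight-sided, too wide to grip. Its x axis points from the centre to its green tab; at the start the tab points to about the robot's left (+y). May be absent
- box1_tab (a point): middle of the green tab's side of meal box 1, 55 mm from its centre along its x axis, 24 mm up; the tab is a green patch 34 mm wide on that side and on the lid's edge. May be absent
- box2_center (a point): centre (24 mm up) of white foam meal box 2: a closed square box 110 x 110 mm, 48 mm high, about 260 g, straight-sided, too wide to grip. Its x axis points from the centre to its green tab; at the start the tab points to about the robot's left (+y). May be absent
- box2_tab (a point): middle of the green tab's side of meal box 2, 55 mm from its centre along its x axis, 24 mm up; the tab is a green patch 34 mm wide on that side and on the lid's edge. May be absent
- box3_center (a point): centre (24 mm up) of white foam meal box 3: a closed square box 110 x 110 mm, 48 mm high, about 260 g, straight-sided, too wide to grip. Its x axis points from the centre to its green tab; at the start the tab points to about the robot's left (+y). May be absent
- box3_tab (a point): middle of the green tab's side of meal box 3, 55 mm from its centre along its x axis, 24 mm up; the tab is a green patch 34 mm wide on that side and on the lid's edge. May be absent
- cup: paper cup, 80 mm across, 95 mm tall, a bystander standing near the press; origin under its centre
- sauce: red sauce bottle, 56 mm across, 160 mm tall, a bystander standing near the press; origin under its centre
- can: steel can, 72 mm across, 100 mm tall, a bystander standing near the press; origin under its centre

How it is judged (in metres and radians):
On the way, in this order (a step that is already met when the one before it is completed fails the run):
1. a box, part-way through its quarter turn, bears against the corner post (((contact force between box1 and post above 0.2 N and angle between the x axis of box1_center and the x axis of press, either way round between 0.3 and 1.25 rad) or (contact force between box2 and post above 0.2 N and angle between the x axis of box2_center and the x axis of press, either way round between 0.3 and 1.25 rad) or (contact force between box3 and post above 0.2 N and angle between the x axis of box3_center and the x axis of press, either way round between 0.3 and 1.25 rad))), for 0.04 s.
2. every box is home, tab first, while the wedge still holds the bar up (x of each of box1_tab, box2_tab, box3_tab in the frame of press above -0.018 m and y of box1_tab in the frame of press between -0.235 and 0.19 m and angle between the x axis of each of box1_center, box2_center, box3_center and the x axis of press, either way round below 0.2 rad and height (world z) of each of box1_center, box2_center, box3_center below 0.032 m and angle between each of box1_center, box2_center, box3_center's own z axis and vertical below 0.1 rad and y of box2_tab in the frame of press between -0.235 and 0.19 m and y of box3_tab in the frame of press between -0.235 and 0.19 m and value of joint bar above 0.015 m), for 0.2 s.
3. the wedge is out and the bar is down (value of joint bar below 0.006 m and horizontal distance between wedge_center and bar_foot above 0.09 m), for 0.2 s.
At the end, for the whole second after the job is handed in: Every box stands flat, tab within 18 mm of the fence and within its length, square within 0.2 rad; the bar is within 6 mm of its lowest position; the wedge lies flat in the tray (centre within 50 mm of its centre each way, tilt under 0.12 rad); all at rest (x of each of box1_tab, box2_tab, box3_tab in the frame of press above -0.018 m and y of box1_tab in the frame of press between -0.235 and 0.19 m and angle between the x axis of each of box1_center, box2_center, box3_center and the x axis of press, either way round below 0.2 rad and height (world z) of each of box1_center, box2_center, box3_center below 0.032 m and angle between each of box1_center, box2_center, box3_center's own z axis and vertical below 0.1 rad and y of box2_tab in the frame of press between -0.235 and 0.19 m and y of box3_tab in the frame of press between -0.235 and 0.19 m and value of joint bar below 0.006 m and x of wedge_center in the frame of tray between -0.05 and 0.05 m and y of wedge_center in the frame of tray between -0.05 and 0.05 m and height (world z) of wedge_center below 0.04 m and angle between wedge_center's own z axis and vertical below 0.12 rad and linear speed of each of wedge, box1, box2, box3 below 0.02 m/s); the robot touches nothing.
It fails at once if the bar is dropped (it moves faster than 0.25 m/s) (velocity of joint bar below -0.25 m/s or velocity of joint bar above 0.25 m/s).
It fails at once if the cup, bottle or can is moved by more than 30 mm or tipped (distance of any of cup, sauce, can from where it was at the start of the episode above 0.03 m or angle between any of cup, sauce, can's own z axis and vertical above 0.3 rad).
Of box1, box2, box3 only 2 to 3 are there at a start; the rules pass over those that are not, and their reading is None.
At some moment in a run one of box1, box2, box3 may be knocked a few centimetres aside while the robot is not near it.
Once in a run the grip may slacken for a moment while it holds something.
It also fails if it takes over 210 s, if anything falls off the work surface, if the arm or the gripper's body presses on something with over 40 N, if the wrist force passes 120 N, or if a joint passes its speed limit or range.

### The arm

A 6-joint arm with a two-finger parallel gripper is mounted at the origin on the work surface. World frame = base frame: x ahead of the robot, y to its left, z up, the work surface at z = 0. Lengths are in mm, angles in rad, forces in N, time in s.
With the tool pointing down it reaches from about 350 to 875 mm from the base axis. Payload 4.2 kg.
Tool frame: the origin (TCP) lies on the mounting face of the last link; the fingertips stand 173 mm ahead of it and the grasp point (between the pads) lies 155 mm ahead of it; z points along the fingers, y is the direction in which the jaws open and shut (so a half turn about z gives the same grasp; the last joint's range is limited). The gripper opens to 85 mm and grips with 20 to 120 N. Pads are 22 mm wide; open, the fingers measure 114 mm over their backs; the gripper's body (76 mm by 85 mm) begins 54 mm behind the grasp point. The pads swing forward as they close: fully open they stand 13 mm farther back than shut.
Start: joints at [1.383, 0.385, 0.008, 0, -1.194, -0.259], TCP at [270.018, 563.64, 404.712] pointing down, gripper open.
Joint ranges: [-3.14, 3.14], [-1.21, 2.06], [-1.07, 1.41], [-3.16, 2.05], [-2.99, -0.16], [-3.1, 3.1]. Speed limits (rad/s): [2.79, 2.79, 3.14, 3.14, 3.14, 3.14].

### API

Orientations are given as a unit quaternion [x, y, z, w].
In Python, from bench import arm gives the robot as it stands. The module is installed in compiled form; this text tells all that it offers.
- The arm moves only by the tool play_rows, never from a script. Its argument "moves" is a list of rows, each a list of 3 entries, a list of its own where there are three numbers: the shift along the world's x, y, z in units of 30 cm (1.0 is 30 cm), then the turn about the world's z in units of 30 degrees (1.0 is 30 degrees), then the gripper's target within -1 to 1 (shut at 1, half-way at 0, fully open at -1). In form: [[[x, y, z], turn, jaw], ...]. A call has 1 to 12 rows; each row is the pose to reach, as a shift and turn from the pose measured when the call began; what a row does not reach only later rows make up. A row lasts 1/8 s, in which the tool goes at most 62.5 mm and 10.7 degrees, less where a joint would pass 70% of its speed; a pose out of reach is approached as far as the arm can. A call with a number of a shift or a turn outside -1 to 1 is refused whole. A call with a gripper value outside its range is refused whole. The fingers move at their own pace and stop on an object; the grip force is fixed at half the most. Time passes only in rows, so rows that repeat a pose let the fingers close. It gives the time, the measured TCP pose, the force and the opening at its end, in the units of the state.
- arm.read_state(): the state, without advancing time (a new reading comes with each control period).
- arm.get_image(name): name is "scene" or "top" or "wrist"; returns a dict with "pixels" (480x640x3 uint8, red, green, blue), "vfov" (degrees; the focal length in pixels is half the picture's height over the tangent of half this angle, whatever the lens; pixels are square), "cx", "cy" (the principal point, pixels), "xyz" and "rotation" of the camera in the world. Camera axes: x right, y up, looking along -z (the intrinsics and any distortion apply to the point x, -y, -z); pixel columns grow to the right and rows downward; lengths in mm; the calibration is good to about 2 mm. A picture is of the moment at which its call begins. There is no depth.
- arm.job_done(): hands the job in, once; it reports no verdict.
Trained networks look in a picture, given as the dict that the camera call returned (one of the last four; its "shot" number tells which), for a name from the list of things; names that differ only in an ending like _2 or _b are one class to them, and where a whole thing is asked for, a point or a joint stands for the part that bears it (a point fixed in the world has none). Each returns a list of dicts, best first, with "conf" (0 to 1); they miss things now and then, are a little off and sometimes report something else, mostly with a low value. They report only what shows in the picture. A call takes as long as a camera call.
- arm.look_for(name, picture): "centre" ([x, y, z] in mm, in world coordinates, good to about 4 mm: the middle of the surface that is visible of it).
The state is a dict: "clock": time; "joints": joint angles; "joint_vel": joint speeds; "joint_efforts": joint torques, N m; "position": TCP position; "ee_rot": TCP orientation; "contact_force": force on the tool from outside, world axes, zero at the start; "wrist_torque": the same for the moment, N m; "gripper_width": finger opening in mm.
Only numpy, scipy, OpenCV 4.12 (cv2) and the standard library are available. Lean on these libraries where they do the work, as an engineer would, in place of code of your own. Each camera call takes 0.05 s, during which the arm holds its last target.

## Working session

There is one attempt and no reset: what is moved stays moved. The work goes in short steps, Python scripts to look and compute and a tool call to move; the robot and the scene stay as the last step left them, time stands still between calls to the robot, and variables do not carry over. Pictures are saved under pics/ and viewed, and the job is handed in when it is done.

Besides the shell and the picture viewer there is one more tool, called by a JSON object that holds its "fn" and its "kwargs", one argument or row to a line. play_rows: Moves the arm, as the interface text tells. Shifts and turns lie within -1 to 1; 1 stands for 30 cm of shift or 30 degrees of turn. Its arguments: {"type":"object","properties":{"moves":{"type":"array"}},"required":["moves"]}

```bash
mkdir -p pics; ls; cat > h.py <<'E'
from bench import arm
import numpy as np, cv2
def snap(cam,fn=None):
    im=arm.get_image(cam)
    if fn: cv2.imwrite('pics/'+fn,np.ascontiguousarray(im['pixels'][:,:,::-1]))
    return im
def st():
    s=arm.read_state(); print('t',round(s['clock'],2),'pos',np.round(s['position'],1),'q',np.round(s['ee_rot'],3),'F',np.round(s['contact_force'],1),'w',round(s['gripper_width'],1),'j',np.round(s['joints'],2)); return s
def f(im): return 240/np.tan(np.radians(im['vfov'])/2)
def proj(im,p):
    R=np.array(im['rotation']).reshape(3,3); c=R.T@(np.array(p,float)-np.array(im['xyz']))
    F=f(im); return np.array([im['cx']+F*c[0]/-c[2], im['cy']+F*(-c[1])/-c[2]])
def unproj(im,uv,z):
    R=np.array(im['rotation']).reshape(3,3);F=f(im)
    d=R@np.array([(uv[0]-im['cx'])/F,-(uv[1]-im['cy'])/F,-1]); o=np.array(im['xyz'])
    return o+d*(z-o[2])/d[2]
E
python3 - <<'E'
from h import *
st()
for c in ['scene','top','wrist']:
    im=snap(c,c+'0.png'); print(c,im['vfov'],im['cx'],im['cy'],np.round(im['xyz'],1),np.round(im['rotation'],3).tolist(),[k for k in im])
    if c!='wrist':
        for n in ['press','bar','post','wedge_center','tray','box1_center','box1_tab','cup','sauce','can','bar_foot']:
            print(n,[(np.round(d['centre'],0).tolist(),round(d['conf'],2)) for d in arm.look_for(n,im)[:4]])
E
```

```text
pics
t 0.0 pos [269.9 563.5 403.6] q [ 0.975 -0.222 -0.     0.001] F [ 0.1 -0.2  0.3] w 85.3 j [ 1.38  0.39  0.01 -0.   -1.19 -0.26]
scene 42.10003905149762 322.6127344252462 230.73348715152682 [1146.7 -777.4 1074.6] [0.342, 0.107, 0.274, 0.892] ['pixels', 'vfov', 'cx', 'cy', 'xyz', 'rotation', 'shot']
press [([741.0, -50.0, 103.0], 0.9)]
bar [([730.0, -45.0, 114.0], 0.83), ([715.0, 245.0, 21.0], 0.2)]
post [([598.0, -230.0, 23.0], 0.75), ([481.0, -394.0, 49.0], 0.29)]
wedge_center [([717.0, 239.0, 25.0], 0.87)]
tray [([500.0, 436.0, 5.0], 0.58)]
box1_center [([484.0, -394.0, 44.0], 0.65)]
box1_tab [([482.0, -392.0, 46.0], 0.93)]
cup [([642.0, -419.0, 58.0], 0.72)]
sauce [([706.0, 362.0, 102.0], 0.81), ([495.0, 4.0, 46.0], 0.18)]
can [([812.0, -170.0, 87.0], 0.66)]
bar_foot [([736.0, -44.0, 110.0], 0.73)]
top 44.59138488249619 318.1610368265131 241.0919977039449 [ 416.3  -19.9 1628.2] [0.052, -0.042, -0.7, 0.711] ['pixels', 'vfov', 'cx', 'cy', 'xyz', 'rotation', 'shot']
press [([794.0, -145.0, 106.0], 0.72), ([726.0, 10.0, 111.0], 0.68)]
bar [([653.0, 244.0, 39.0], 0.59), ([721.0, 8.0, 109.0], 0.57)]
post [([593.0, -219.0, 27.0], 0.58)]
wedge_center [([687.0, 369.0, 110.0], 0.66), ([661.0, 251.0, 36.0], 0.56)]
tray [([499.0, 437.0, 2.0], 0.84)]
box1_center [([464.0, -381.0, 46.0], 0.72), ([652.0, 246.0, 40.0], 0.43)]
box1_tab [([468.0, -386.0, 47.0], 0.84)]
cup [([656.0, -437.0, 44.0], 0.8)]
sauce [([690.0, 369.0, 107.0], 0.73), ([720.0, 12.0, 114.0], 0.22)]
can [([794.0, -145.0, 104.0], 0.88), ([469.0, 220.0, 46.0], 0.47)]
bar_foot [([722.0, 6.0, 111.0], 0.98)]
wrist 62.67522685402954 320.7901631238335 233.64230580033558 [343.8 528.6 374.8] [0.087, -0.137, 0.835, -0.526] ['pixels', 'vfov', 'cx', 'cy', 'xyz', 'rotation', 'shot']
```

```bash
python3 - <<'E'
s=open('h.py').read()
s=s.replace("np.array(im['rotation']).reshape(3,3)","Rot.from_quat(im['rotation']).as_matrix()").replace("import numpy","from scipy.spatial.transform import Rotation as Rot\nimport numpy",1)
open('h.py','w').write(s)
E
```

```text
(no output)
```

View pics/top0.png

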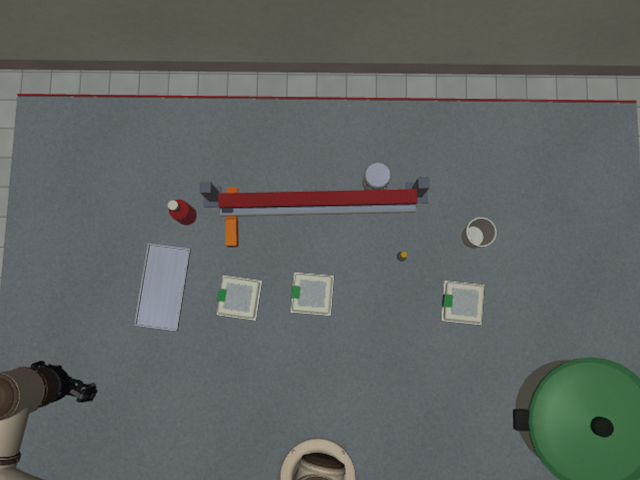

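View pics/scene0.png

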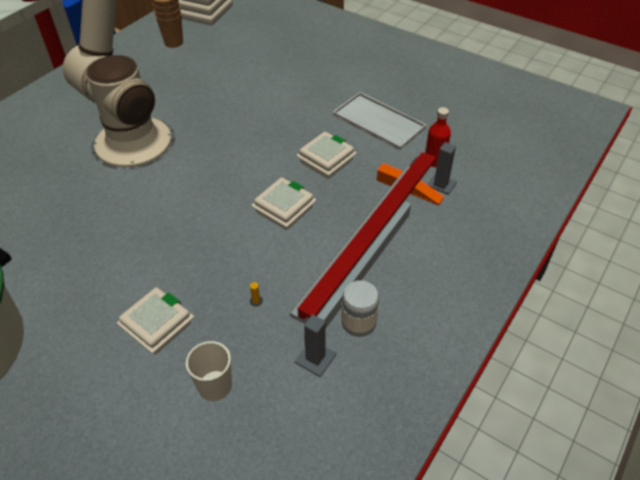

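```bash
python3 - <<'E'
from h import *
im=snap('top');p=np.ascontiguousarray(im['pixels'][:,:,::-1])
for n,(x0,y0,x1,y1) in dict(a=(190,160,340,340),b=(340,160,510,340)).items():
    c=cv2.resize(p[y0:y1,x0:x1],None,fx=4,fy=4,interpolation=cv2.INTER_CUBIC)
    cv2.imwrite(f'pics/crop_{n}.png',c[:, :])
    print(c.shape)
for n in ['box1_center','box1_tab','box2_center','box3_center','box2_tab']:
    print(n,[(np.round(d['centre'],0).tolist(),round(d['conf'],2)) for d in arm.look_for(n,im)[:6]])
for p in [(593,-230,27),(500,436,5),(470,-395,48)]: print(p,proj(im,p))
E
```

```text
(720, 600, 3)
(720, 680, 3)
box1_center [([463.0, -382.0, 51.0], 0.74)]
box1_tab [([482.0, 25.0, 43.0], 0.74), ([468.0, -384.0, 47.0], 0.67)]
box2_center [([481.0, 17.0, 47.0], 0.85)]
box3_center [([467.0, 222.0, 48.0], 0.78)]
box2_tab [([468.0, -386.0, 51.0], 0.6), ([478.0, 21.0, 45.0], 0.59)]
(593, -230, 27) [403.88659123 255.78534649]
(500, 436, 5) [162.83484212 286.09291634]
(470, -395, 48) [466.75511012 301.59984579]
```

View pics/crop_a.png

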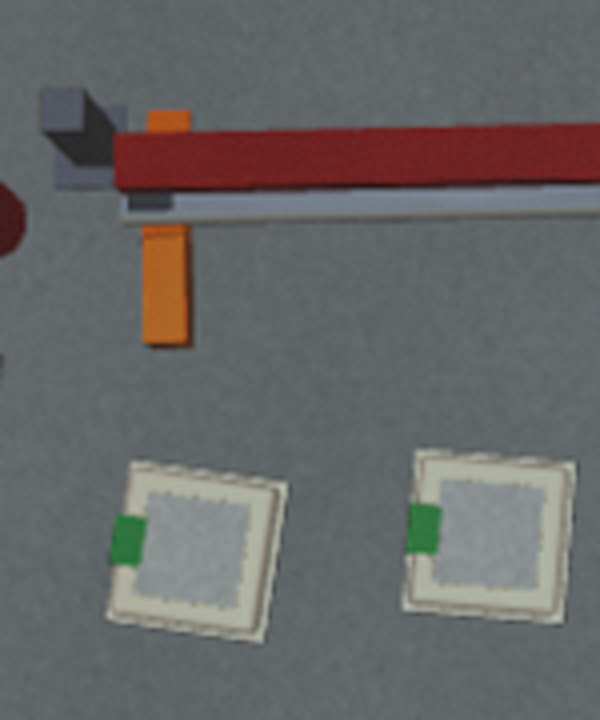

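View pics/crop_b.png

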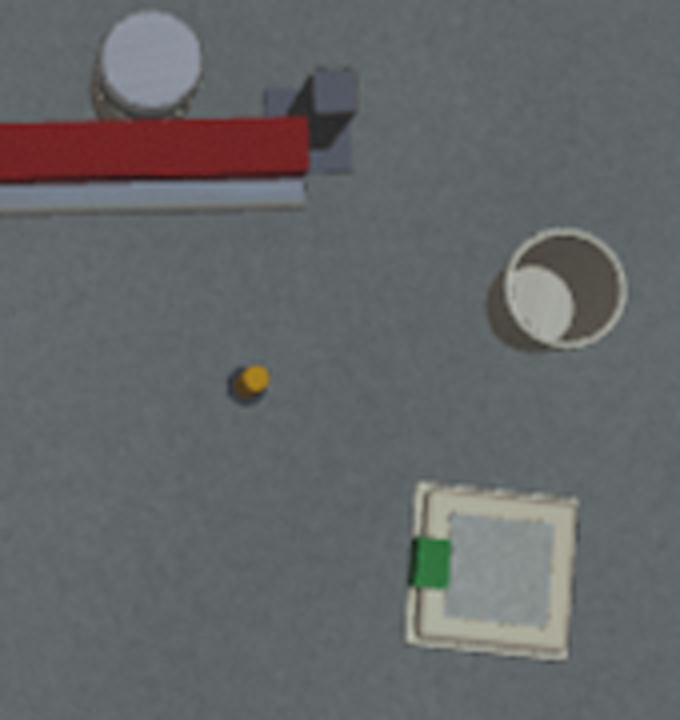

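```bash
cat >> h.py <<'E'
def A(o,u,v): return (o[0]+u/4,o[1]+v/4)
def boxes(im,vis=False):
    p=im['pixels'].astype(int); hsv=cv2.cvtColor(im['pixels'],cv2.COLOR_RGB2HSV)
    g=cv2.inRange(hsv,(45,120,50),(80,255,200))
    n,l,s,c=cv2.connectedComponentsWithStats(g)
    out=[]
    for i in range(1,n):
        if 25<s[i,4]<400:
            out.append((c[i],s[i,4]))
    # whitish/cream lid
    w=((p.min(2)>140)).astype(np.uint8)*255
    w=cv2.bitwise_or(w,g)
    return out,w
E
python3 - <<'E'
from h import *
im=snap('top')
print('press upright R base', [unproj(im,A((340,160),*q),0)[:2].round(1).tolist() for q in [(350,172),(310,172),(265,90)]])
print('upright tops R', [unproj(im,A((340,160),*q),125)[:2].round(1).tolist() for q in [(357,70),(357,112),(316,70),(316,112)]])
print('upright tops L', [unproj(im,A((190,160),*q),125)[:2].round(1).tolist() for q in [(40,88),(82,88),(40,130),(82,130)]])
print('wedge block rear top',[unproj(im,A((190,160),*q),38)[:2].round(1).tolist() for q in [(143,343),(188,343),(143,236),(188,236)]], unproj(im,A((190,160),148,110),8),unproj(im,A((190,160),190,110),8))
print('post',unproj(im,A((340,160),257,378),55))
print('fence/bar edge',unproj(im,A((190,160),122,220),67.5),unproj(im,A((340,160),303,207),67.5),unproj(im,A((340,160),303,207),42))
for o,q in [((190,160),[(132,460),(288,485),(263,642),(107,620)]),((190,160),[(416,450),(576,462),(562,623),(402,610)]),((340,160),[(418,485),(577,500),(567,660),(407,643)])]:
    for z in (48,):
        P=np.array([unproj(im,A(o,*a),z)[:2] for a in q]); print(z,P.mean(0).round(1),[np.linalg.norm(P[i]-P[i-1]).round(1) for i in range(4)], np.degrees(np.arctan2(*(P[0]-P[1])[::-1])).round(1),np.degrees(np.arctan2(*(P[3]-P[2])[::-1])).round(1))
print([ (unproj(im,c,48).round(1),a) for c,a in boxes(im)[0]])
print('tray',[unproj(im,q,14)[:2].round(1).tolist() for q in [(148,244),(190,248),(177,331),(135,326)]])
E
```

```text
press upright R base [[747.0, -300.4], [746.5, -272.2], [805.3, -240.6]]
upright tops R [[789.7, -283.9], [761.6, -283.7], [789.3, -257.1], [761.2, -256.9]]
upright tops L [[769.1, 318.5], [769.5, 290.8], [740.9, 317.2], [741.3, 289.6]]
wedge block rear top [[611.7, 259.3], [612.2, 228.3], [686.1, 262.1], [686.6, 231.0]] [781.71056219 267.38637497   8.        ] [782.1379118  237.57218862   8.        ]
post [ 593.41373522 -227.31034507   55.        ]
fence/bar edge [691.86871342 271.60179823  67.5       ] [ 708.71546924 -256.90206195   67.5       ] [ 713.4930257  -260.77509353   42.        ]
48 [469.6 215.3] [np.float64(108.5), np.float64(107.4), np.float64(106.3), np.float64(106.1)] 81.9 83.1
48 [483.4  19.1] [np.float64(107.8), np.float64(108.5), np.float64(108.3), np.float64(107.6)] 86.6 86.4
48 [ 466.3 -385.1] [np.float64(105.8), np.float64(106.7), np.float64(106.9), np.float64(106.5)] 85.5 85.0
[(array([488.6,  65.2,  48. ]), np.int32(81)), (array([477.3, 264.3,  48. ]), np.int32(82)), (array([ 472.5, -343.1,   48. ]), np.int32(95)), (array([ 284.3, -820.4,   48. ]), np.int32(74)), (array([  64.1, -593. ,   48. ]), np.int32(185)), (array([  34.8, -815.6,   48. ]), np.int32(94))]
tray [[616.1, 481.2], [606.7, 363.1], [377.6, 388.1], [389.1, 504.3]]
```

{"fn": "play_rows", "kwargs": {
  "moves": [
    [[0.37, -0.77, 0], -1, -1],
    [[0.37, -0.77, 0], -1, -1],
    [[0.37, -0.77, 0], -1, -1],
    [[0.37, -0.77, 0], -1, -1],
    [[0.37, -0.77, 0], -1, -1],
    [[0.37, -0.77, 0], -1, -1]
  ]
}}

```text
clock: 2.35
position: [381.3, 332.4, 405.1]
ee_rot: [0.884, -0.467, 0.0, -0.001]
contact_force: [0.1, 0.0, 0.2]
gripper_width: 85.6
```

{"fn": "play_rows", "kwargs": {
  "moves": [
    [[0.36, -0.77, 0], -1, -1],
    [[0.36, -0.77, 0], -1, -1],
    [[0.36, -0.77, 0], -1, -1],
    [[0.36, -0.77, 0], -1, -1],
    [[0.36, -0.77, -0.1], -1, -1],
    [[0.36, -0.77, -0.2], -1, -1]
  ]
}}

```text
clock: 3.1
position: [490.1, 101.9, 344.4]
ee_rot: [0.733, -0.68, 0.0, -0.001]
contact_force: [0.4, 1.1, 0.4]
gripper_width: 85.0
```

```bash
python3 - <<'E'
from h import *
s=st(); print(Rot.from_quat(s['ee_rot']).as_matrix().round(3)); snap('top','top1.png')
E
```

```text
t 3.1 pos [490.1 101.9 344.4] q [ 0.733 -0.68   0.    -0.001] F [0.4 1.1 0.4] w 85.0 j [ 0.53  0.23 -0.38 -0.   -0.96 -0.45]
[[ 0.075 -0.997  0.002]
 [-0.997 -0.075  0.001]
 [-0.001 -0.002 -1.   ]]
```

{"fn": "play_rows", "kwargs": {
  "moves": [
    [[0, 0, -0.2], -0.26, -1],
    [[0, 0, -0.4], -0.26, -1],
    [[0, 0, -0.51], -0.26, -1],
    [[0, 0, -0.51], -0.26, -1]
  ]
}}

```text
clock: 3.65
position: [488.3, 102.8, 185.0]
ee_rot: [-0.686, 0.728, 0.003, -0.006]
contact_force: [0.6, -0.3, 0.5]
gripper_width: 85.3
```

{"fn": "play_rows", "kwargs": {
  "moves": [
    [[0, -0.06, 0], 0, -1],
    [[0, -0.12, 0], 0, -1],
    [[0, -0.18, 0], 0, -1],
    [[0, -0.24, 0], 0, -1],
    [[0, -0.3, 0], 0, -1],
    [[0, -0.36, 0], 0, -1],
    [[0, -0.42, 0], 0, -1],
    [[0, -0.48, 0], 0, -1],
    [[0, -0.54, 0], 0, -1],
    [[0, -0.6, 0], 0, -1],
    [[0, -0.66, 0], 0, -1],
    [[0, -0.7, 0], 0, -1]
  ]
}}

```text
clock: 5.15
position: [488.0, -108.4, 184.8]
ee_rot: [-0.686, 0.728, 0.003, -0.006]
contact_force: [1.3, 2.9, 2.1]
gripper_width: 85.3
```

```bash
python3 - <<'E'
from h import *
s=st(); snap('top','top1.png'); snap('scene','scene1.png')
E
```

```text
t 5.15 pos [ 488.  -108.4  184.8] q [-0.686  0.728  0.003 -0.006] F [1.3 2.9 2.1] w 85.3 j [ 0.11  0.46 -0.55  0.   -0.57 -0.17]
```

View pics/top1.png

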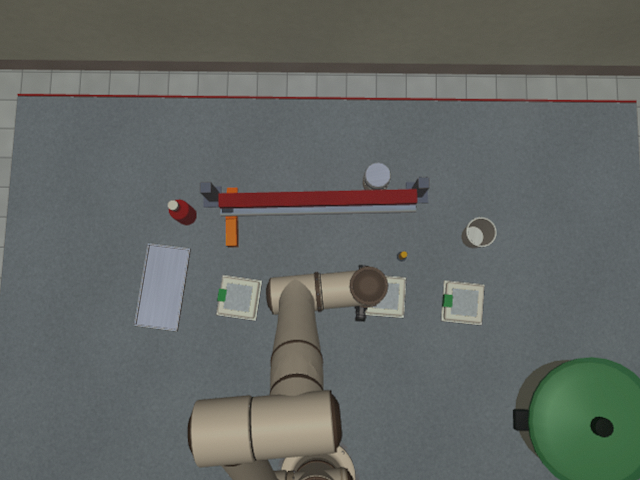

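View pics/scene1.png

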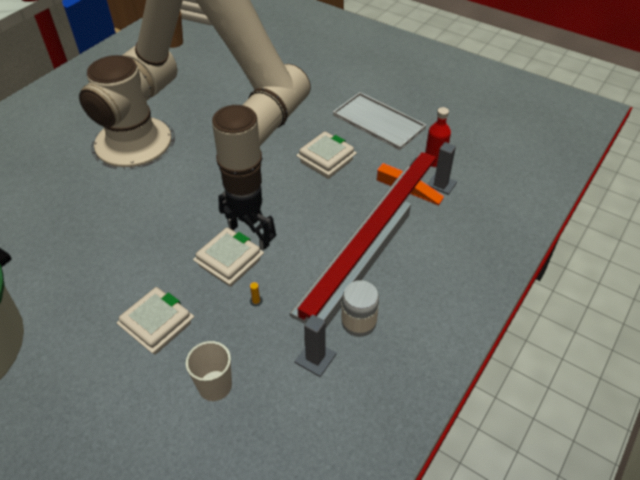

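```bash
python3 - <<'E'
from h import *
im=snap('top');p=np.ascontiguousarray(im['pixels'][:,:,::-1])
cv2.imwrite('pics/c2.png',cv2.resize(p[240:340,330:490],None,fx=5,fy=5,interpolation=cv2.INTER_CUBIC))
for q in [(406,277),(404,318)]: print(unproj(im,q,48))
E
```

```text
[ 533.24697315 -232.82241354   48.        ]
[ 423.52520019 -227.23192739   48.        ]
```

View pics/c2.png

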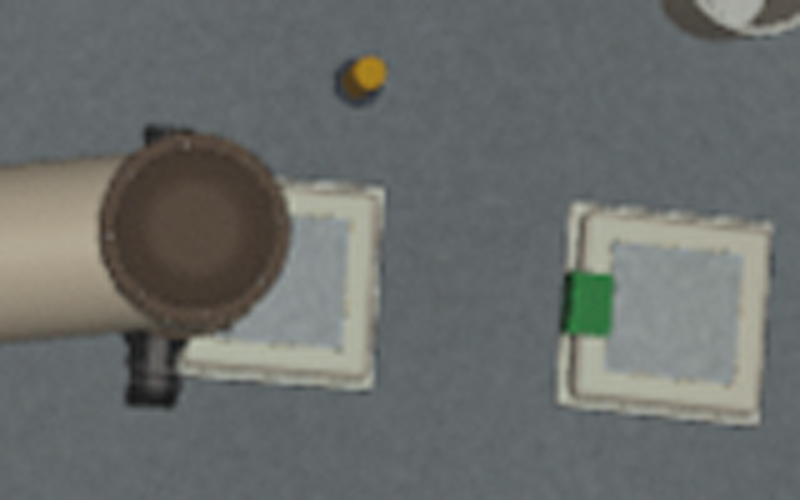

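{"fn": "play_rows", "kwargs": {
  "moves": [
    [[0, -0.025, 0], 0, -1],
    [[0, -0.05, 0], 0, -1],
    [[0, -0.05, 0], 0, -1],
    [[0, 0.05, 0], 0, -1],
    [[0, 0.1, 0], 0, -1],
    [[0, 0.1, 0.15], 0, -1],
    [[-0.1, 0.1, 0.3], 0.3, -1],
    [[-0.25, 0, 0.3], 0.6, -1],
    [[-0.31, -0.15, 0.3], 1, -1],
    [[-0.31, -0.27, 0.3], 1, -1],
    [[-0.31, -0.27, 0.3], 1, -1],
    [[-0.31, -0.27, 0.3], 1, -1]
  ]
}}

```text
clock: 6.8
position: [394.6, -188.8, 274.5]
ee_rot: [0.85, -0.526, -0.002, 0.007]
contact_force: [0.2, 0.7, 0.2]
gripper_width: 85.5
```

{"fn": "play_rows", "kwargs": {
  "moves": [
    [[0, 0, 0], 0.33, -1],
    [[0, 0, 0], 0.66, -1],
    [[0, 0, 0], 1, -1],
    [[0, 0, 0], 1, -1]
  ]
}}

```text
clock: 7.3
position: [394.8, -187.9, 274.4]
ee_rot: [0.958, -0.288, 0.0, 0.007]
contact_force: [0.1, 0.3, 1.0]
gripper_width: 85.2
```

{"fn": "play_rows", "kwargs": {
  "moves": [
    [[0, 0, 0], 0.33, -1],
    [[0, 0, 0], 0.66, -1],
    [[0, 0, 0], 1, -1],
    [[0, 0, 0], 1, -1]
  ]
}}

```text
clock: 7.8
position: [394.9, -187.5, 274.4]
ee_rot: [0.999, -0.032, 0.002, 0.007]
contact_force: [0.7, -0.2, -0.1]
gripper_width: 85.8
```

```bash
python3 - <<'E'
from h import *
s=st(); im=snap('top');p=np.ascontiguousarray(im['pixels'][:,:,::-1])
cv2.imwrite('pics/c3.png',cv2.resize(p[240:360,330:490],None,fx=5,fy=5,interpolation=cv2.INTER_CUBIC))
E
```

```text
t 7.8 pos [ 394.9 -187.5  274.4] q [ 0.999 -0.032  0.002  0.007] F [ 0.7 -0.2 -0.1] w 85.8 j [-0.06  0.22 -0.62  0.02 -0.72  1.56]
```

View pics/c3.png

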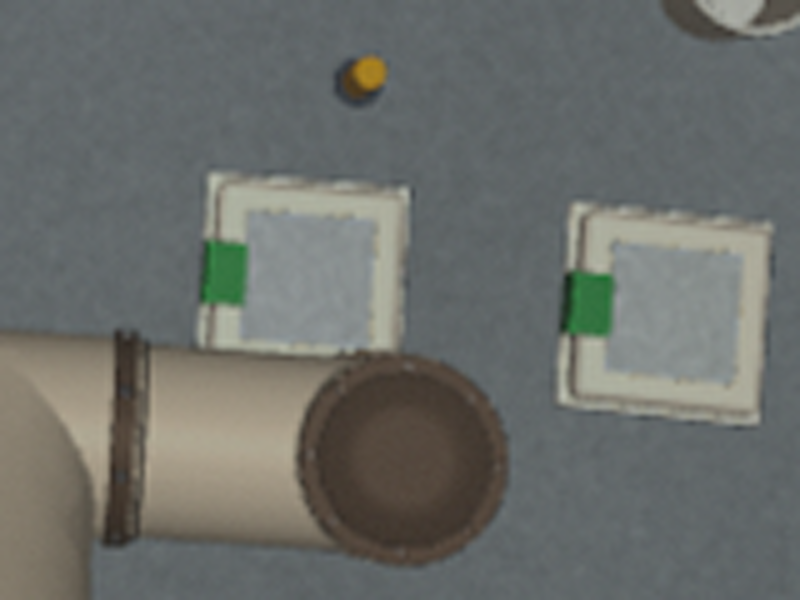

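{"fn": "play_rows", "kwargs": {
  "moves": [
    [[0, 0, -0.15], 0, -1],
    [[0, 0, -0.29], 0, -1],
    [[0, 0, -0.29], 0, -1],
    [[0.05, 0, -0.29], 0, -1],
    [[0.1, 0, -0.29], 0, -1],
    [[0.14, 0, -0.29], 0, -1],
    [[0.18, 0, -0.29], 0, -1],
    [[0.22, 0, -0.29], 0, -1],
    [[0.22, 0, -0.29], 0, -1]
  ]
}}

```text
clock: 8.98
position: [462.5, -187.5, 187.6]
ee_rot: [0.999, -0.032, 0.003, 0.007]
contact_force: [0.8, 1.0, 0.1]
gripper_width: 85.5
```

```bash
python3 - <<'E'
from h import *
s=st(); im=snap('top');p=np.ascontiguousarray(im['pixels'][:,:,::-1])
cv2.imwrite('pics/c4.png',cv2.resize(p[240:360,330:490],None,fx=5,fy=5,interpolation=cv2.INTER_CUBIC))
E
```

```text
t 8.97 pos [ 462.5 -187.5  187.6] q [ 0.999 -0.032  0.003  0.007] F [0.8 1.  0.1] w 85.5 j [-0.06  0.45 -0.57  0.03 -0.54  1.54]
```

View pics/c4.png

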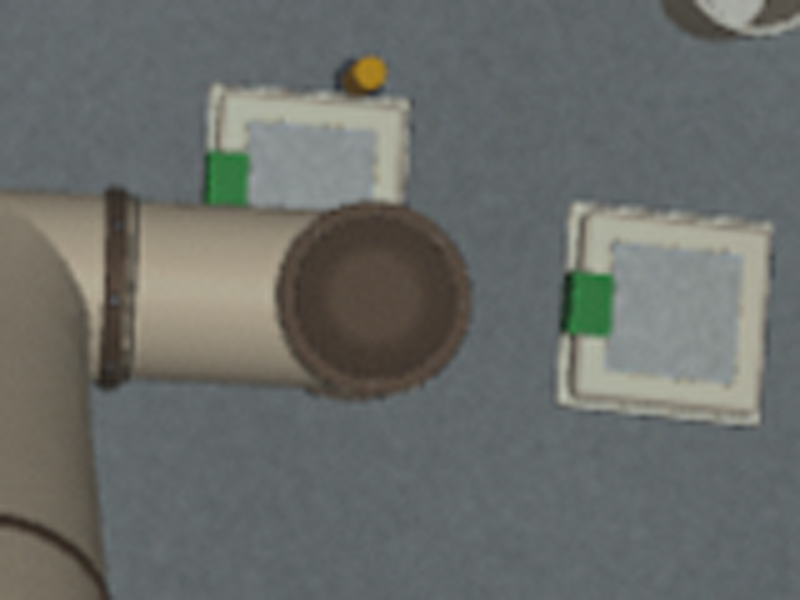

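```bash
cat > arc.py <<'E'
import sys,numpy as np
# args: tcpx tcpy postx posty r0x r0y a0 a1 step squeeze
t=np.array([float(sys.argv[1]),float(sys.argv[2])]);p=np.array([float(sys.argv[3]),float(sys.argv[4])])
a1,step,sq=map(float,sys.argv[5:8])
r=t-p
u=np.array([float(sys.argv[8]),float(sys.argv[9])]) # push dir
for a in np.arange(step,a1+.1,step):
    q=np.radians(-a);R=np.array([[np.cos(q),-np.sin(q)],[np.sin(q),np.cos(q)]])
    d=(p+R@(r+sq*u)-t)/300
    print([[round(d[0],3),round(d[1],3),0],round(-a/30,3),-1],end=', ')
E
python3 arc.py 462.5 -187.5 593 -227 30 3 4 1 -0.06
```

```text
[[np.float64(0.021), np.float64(0.021), 0], np.float64(-0.1), -1], [[np.float64(0.029), np.float64(0.043), 0], np.float64(-0.2), -1], [[np.float64(0.039), np.float64(0.064), 0], np.float64(-0.3), -1], [[np.float64(0.05), np.float64(0.084), 0], np.float64(-0.4), -1], [[np.float64(0.062), np.float64(0.104), 0], np.float64(-0.5), -1], [[np.float64(0.074), np.float64(0.123), 0], np.float64(-0.6), -1], [[np.float64(0.088), np.float64(0.142), 0], np.float64(-0.7), -1], [[np.float64(0.103), np.float64(0.159), 0], np.float64(-0.8), -1], [[np.float64(0.119), np.float64(0.176), 0], np.float64(-0.9), -1], [[np.float64(0.135), np.float64(0.193), 0], np.float64(-1.0), -1],
```

{"fn": "play_rows", "kwargs": {
  "moves": [
    [[0.021, 0.021, 0], -0.1, -1],
    [[0.03, 0.043, 0], -0.2, -1],
    [[0.04, 0.064, 0], -0.3, -1],
    [[0.05, 0.084, 0], -0.4, -1],
    [[0.062, 0.104, 0], -0.5, -1],
    [[0.074, 0.123, 0], -0.6, -1],
    [[0.088, 0.142, 0], -0.7, -1],
    [[0.103, 0.159, 0], -0.8, -1],
    [[0.119, 0.176, 0], -0.9, -1],
    [[0.135, 0.193, 0], -1, -1]
  ]
}}

```text
clock: 10.28
position: [500.3, -129.6, 186.7]
ee_rot: [0.956, -0.292, -0.002, 0.008]
contact_force: [-3.6, 0.3, 1.3]
gripper_width: 84.9
```

```bash
python3 - <<'E'
from h import *
s=st(); im=snap('top');p=np.ascontiguousarray(im['pixels'][:,:,::-1])
cv2.imwrite('pics/c5.png',cv2.resize(p[200:320,330:490],None,fx=5,fy=5,interpolation=cv2.INTER_CUBIC))
im=snap('scene','s5.png')
E
```

```text
t 10.28 pos [ 500.3 -129.6  186.7] q [ 0.956 -0.292 -0.002  0.008] F [-3.6  0.3  1.3] w 84.9 j [ 0.06  0.48 -0.52  0.02 -0.59  0.89]
```

View pics/c5.png

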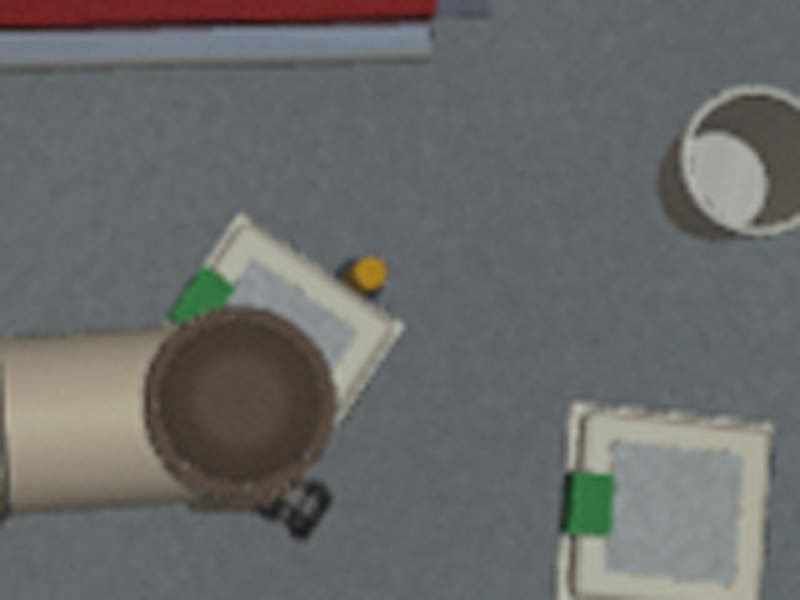

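View pics/s5.png

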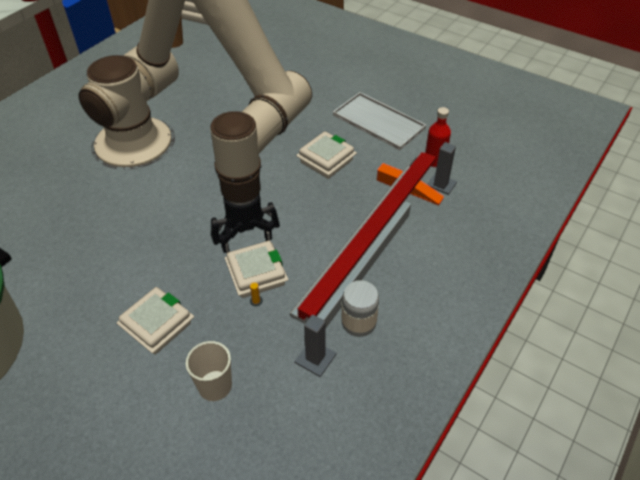

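```bash
python3 arc.py 500.3 -129.6 593 -227 30 3 1 .83 -0.56|sed 's/np.float64//g'
```

```text
[[(0.02), (0.014), 0], (-0.1), -1], [[(0.038), (0.028), 0], (-0.2), -1], [[(0.057), (0.042), 0], (-0.3), -1], [[(0.077), (0.055), 0], (-0.4), -1], [[(0.097), (0.066), 0], (-0.5), -1], [[(0.118), (0.077), 0], (-0.6), -1], [[(0.139), (0.086), 0], (-0.7), -1], [[(0.161), (0.095), 0], (-0.8), -1], [[(0.183), (0.102), 0], (-0.9), -1], [[(0.205), (0.108), 0], (-1.0), -1],
```

{"fn": "play_rows", "kwargs": {
  "moves": [
    [[0.02, 0.014, 0], -0.1, -1],
    [[0.038, 0.028, 0], -0.2, -1],
    [[0.057, 0.042, 0], -0.3, -1],
    [[0.077, 0.055, 0], -0.4, -1],
    [[0.097, 0.066, 0], -0.5, -1],
    [[0.118, 0.077, 0], -0.6, -1],
    [[0.139, 0.086, 0], -0.7, -1],
    [[0.161, 0.095, 0], -0.8, -1],
    [[0.183, 0.102, 0], -0.9, -1],
    [[0.205, 0.108, 0], -1, -1]
  ]
}}

```text
clock: 11.62
position: [559.4, -96.4, 185.7]
ee_rot: [0.847, -0.531, -0.008, 0.009]
contact_force: [-7.6, 5.2, 3.6]
gripper_width: 85.6
```

```bash
python3 - <<'E'
from h import *
s=st(); im=snap('top');p=np.ascontiguousarray(im['pixels'][:,:,::-1])
cv2.imwrite('pics/c6.png',cv2.resize(p[200:320,330:490],None,fx=5,fy=5,interpolation=cv2.INTER_CUBIC))
im=snap('scene','s6.png')
E
python3 arc.py 562 -97 593 -227 28 4 1 .45 -0.9|sed 's/np.float64//g'
```

```text
t 11.62 pos [559.4 -96.4 185.7] q [ 0.847 -0.531 -0.008  0.009] F [-7.6  5.2  3.6] w 85.6 j [ 0.12  0.54 -0.38  0.01 -0.67  0.33]
[[(0.032), (0.003), 0], (-0.133), -1], [[(0.062), (0.007), 0], (-0.267), -1], [[(0.093), (0.009), 0], (-0.4), -1], [[(0.124), (0.008), 0], (-0.533), -1], [[(0.155), (0.006), 0], (-0.667), -1], [[(0.185), (0.001), 0], (-0.8), -1], [[(0.215), (-0.006), 0], (-0.933), -1],
```

View pics/c6.png

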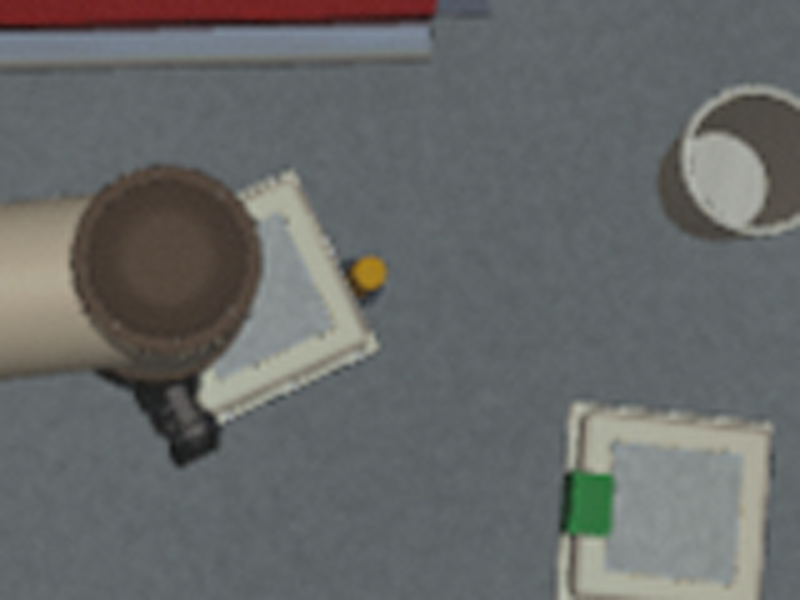

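View pics/s6.png

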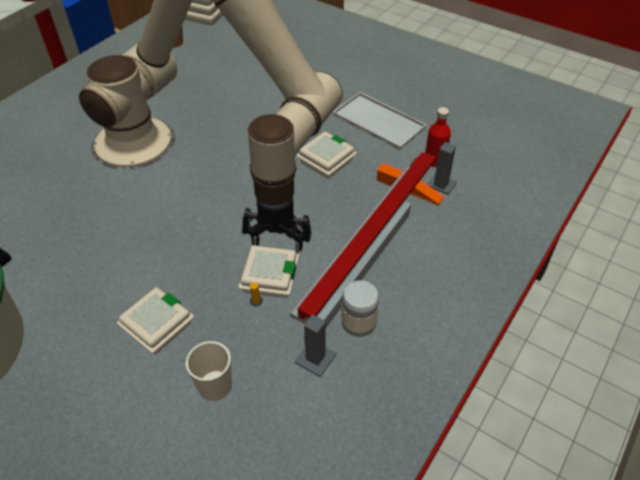

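```bash

python3 arc.py 559.4 -96.4 593 -227 24 4 0 .45 -0.9|sed 's/np.float64//g'
```

```text
[[(0.031), (0.007), 0], (-0.133), -1], [[(0.062), (0.011), 0], (-0.267), -1], [[(0.093), (0.014), 0], (-0.4), -1], [[(0.124), (0.014), 0], (-0.533), -1], [[(0.156), (0.012), 0], (-0.667), -1], [[(0.187), (0.008), 0], (-0.8), -1],
```

{"fn": "play_rows", "kwargs": {
  "moves": [
    [[0.031, 0.007, 0], -0.133, -1],
    [[0.062, 0.011, 0], -0.267, -1],
    [[0.093, 0.014, 0], -0.4, -1],
    [[0.124, 0.014, 0], -0.533, -1],
    [[0.156, 0.012, 0], -0.667, -1],
    [[0.187, 0.008, 0], -0.8, -1],
    [[0.187, 0.008, 0], -0.8, -1],
    [[0.187, 0.06, 0], -0.8, -1],
    [[0.187, 0.1, 0], -0.8, -1],
    [[0.187, 0.1, 0.2], -0.8, -1],
    [[0.1, 0.1, 0.4], -0.8, -1],
    [[-0.1, 0.1, 0.5], -0.8, -1]
  ]
}}

```text
clock: 13.22
position: [536.7, -64.9, 335.7]
ee_rot: [0.719, -0.694, -0.007, 0.004]
contact_force: [-1.0, -0.6, 0.4]
gripper_width: 85.0
```

```bash
python3 - <<'E'
from h import *
s=st(); im=snap('top');p=np.ascontiguousarray(im['pixels'][:,:,::-1])
cv2.imwrite('pics/c7.png',cv2.resize(p[200:320,330:490],None,fx=5,fy=5,interpolation=cv2.INTER_CUBIC))
E
```

```text
t 13.22 pos [536.7 -64.9 335.7] q [ 0.719 -0.694 -0.007  0.004] F [-1.  -0.6  0.4] w 85.0 j [ 0.18  0.31 -0.29 -0.01 -0.99 -0.14]
```

View pics/c7.png

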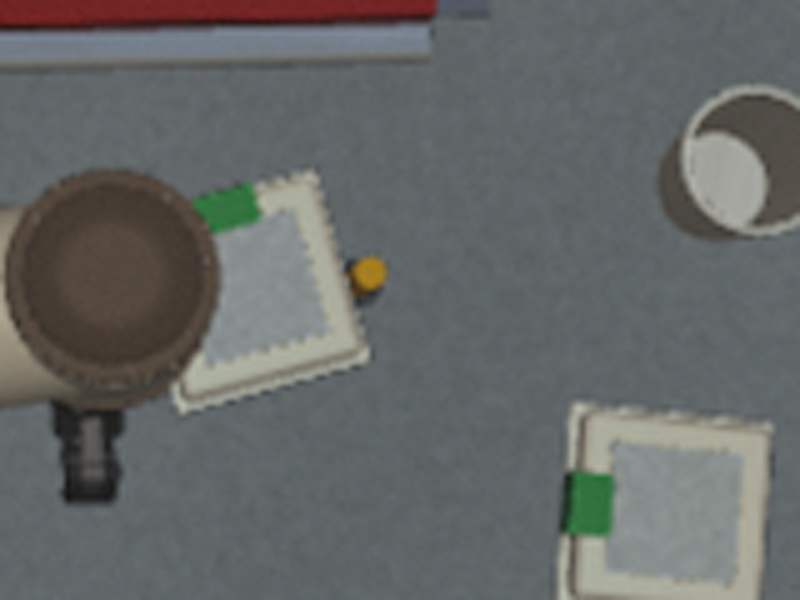

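```bash
cat >> h.py <<'E'
PO=np.array([731.2,-9.4]);PH=np.radians(2.03)
def w2p(w):
    d=np.array(w[:2])-PO;c,s=np.cos(PH),np.sin(PH); return np.array([c*d[0]+s*d[1],-s*d[0]+c*d[1]])
def p2w(q):
    c,s=np.cos(PH),np.sin(PH); return PO+np.array([c*q[0]-s*q[1],s*q[0]+c*q[1]])
E
python3 - <<'E'
from h import *
im=snap('top')
for q in [(393.6,234.6),(403.6,271),(366,282)]: print(unproj(im,q,48))
print(w2p((593,-227)))
for y in (126,8,-110): print(y,p2w((-55,y)),p2w((-160,y)))
E
```

```text
[ 648.25602982 -199.39816774   48.        ]
[ 549.35515749 -226.39400235   48.        ]
[ 517.98084179 -125.18570035   48.        ]
[-145.82126311 -212.56801082]
126 [671.77124785 114.57267206] [566.83714409 110.85328103]
8 [675.95113491  -3.35327311] [571.01703116  -7.07266414]
-110 [ 680.13102197 -121.27921828] [ 575.19691822 -124.99860931]
```

{"fn": "play_rows", "kwargs": {
  "moves": [
    [[0.05, -0.15, 0.05], 0.2, -1],
    [[0.12, -0.35, 0.05], 0.43, -1],
    [[0.228, -0.567, 0.05], 0.43, -1],
    [[0.228, -0.567, 0], 0.43, -1],
    [[0.228, -0.567, 0], 0.43, -1]
  ]
}}

```text
clock: 13.95
position: [600.1, -235.3, 333.6]
ee_rot: [0.792, -0.61, -0.01, 0.006]
contact_force: [-0.5, 0.6, -0.9]
gripper_width: 85.5
```

```bash
python3 - <<'E'
from h import *
s=st(); im=snap('top');p=np.ascontiguousarray(im['pixels'][:,:,::-1])
cv2.imwrite('pics/c8.png',cv2.resize(p[200:320,330:490],None,fx=5,fy=5,interpolation=cv2.INTER_CUBIC))
im=snap('wrist','w8.png')
E
```

```text
t 13.95 pos [ 600.1 -235.3  333.6] q [ 0.792 -0.61  -0.01   0.006] F [-0.5  0.6 -0.9] w 85.5 j [-0.12  0.48 -0.03  0.   -1.09  0.38]
```

View pics/c8.png

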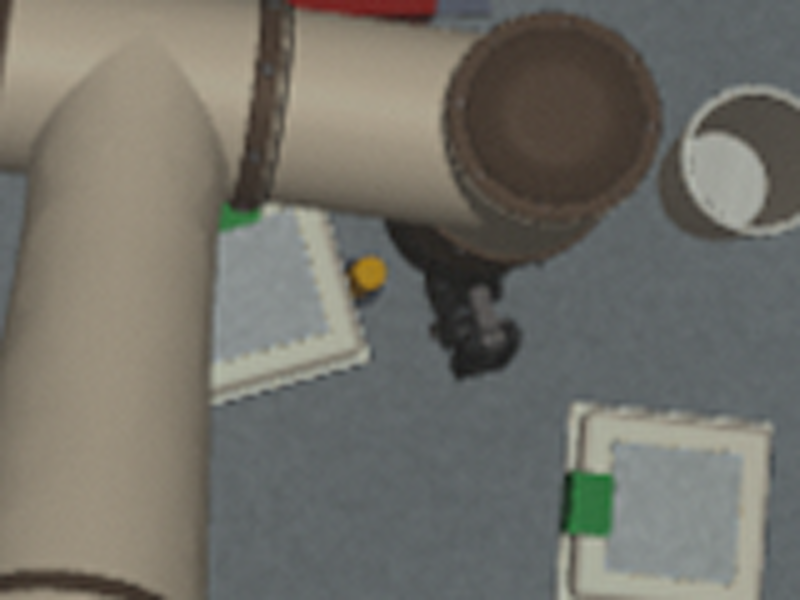

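View pics/w8.png

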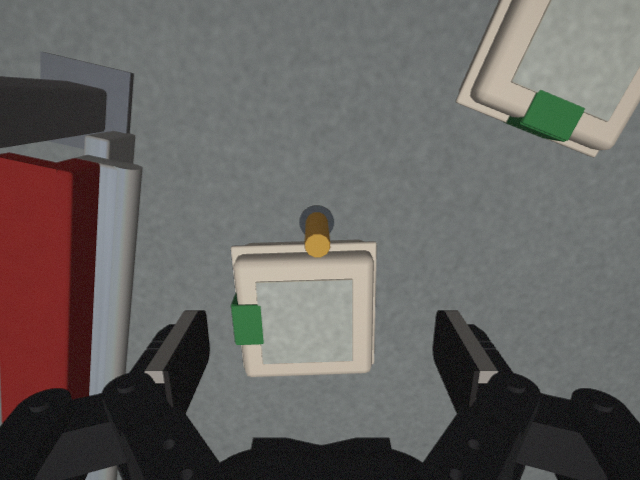

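```bash
python3 - <<'E'
from h import *
s=arm.read_state();im=snap('wrist')
R=Rot.from_quat(s['ee_rot']).as_matrix();t=np.array(s['position'])
print(im['xyz'],proj(im,(593,-227,55)),proj(im,(593,-227,0)))
for d in (-57,-42,0,42,57):
    q=t+R@np.array([0,d,0]); print(d,q[:2],proj(im,(q[0],q[1],20)))
for uv in [(232,246),(376,242),(374,373),(245,376)]: print(unproj(im,uv,10))
print(unproj(im,(317,245),55),unproj(im,(317,222),0))
E
```

```text
[ 620.38556405 -313.22424936  305.56883992] [319.82929598 239.41582208] [318.67794637 216.31848051]
-57 [ 655.2932209  -219.48250955] [236.17268198 213.02195313]
-42 [ 640.80553154 -223.35890166] [256.23554227 212.91653675]
0 [ 600.24000134 -234.21279958] [312.21527497 212.6224022 ]
42 [ 559.67447114 -245.06669749] [367.90750945 212.32977825]
57 [ 545.18678178 -248.9430896 ] [387.72834021 212.22563358]
[ 654.49647183 -188.46299962   10.        ]
[ 543.94624036 -220.72393837   10.        ]
[507.42785623 -99.58774462  10.        ]
[619.65518729 -68.02595429  10.        ]
[ 593.82081627 -222.62184238   55.        ] [ 593.08393643 -222.01246787    0.        ]
```

{"fn": "play_rows", "kwargs": {
  "moves": [
    [[0.01, 0, -0.2], 0, -1],
    [[0.01, 0, -0.4], 0, -1],
    [[0.01, 0, -0.485], 0, -1],
    [[0.01, 0, -0.485], 0, -1],
    [[0.01, 0.05, -0.485], 0, -1],
    [[0.01, 0.1, -0.485], 0, -1],
    [[0.01, 0.16, -0.485], -0.05, -1],
    [[0.01, 0.22, -0.485], -0.1, -1],
    [[0.01, 0.28, -0.485], -0.15, -1],
    [[0.01, 0.34, -0.485], -0.2, -1],
    [[0.01, 0.4, -0.485], -0.25, -1],
    [[0.01, 0.46, -0.485], -0.3, -1]
  ]
}}

```text
clock: 15.6
position: [603.6, -94.7, 193.5]
ee_rot: [0.743, -0.669, -0.006, 0.004]
contact_force: [-0.0, -3.3, 2.0]
gripper_width: 85.5
```

```bash
python3 - <<'E'
from h import *
s=st(); im=snap('top','t9.png'); snap('scene','s9.png');p=np.ascontiguousarray(im['pixels'][:,:,::-1])
cv2.imwrite('pics/c9.png',cv2.resize(p[200:320,330:490],None,fx=5,fy=5,interpolation=cv2.INTER_CUBIC))
E
```

```text
t 15.6 pos [603.6 -94.7 193.5] q [ 0.743 -0.669 -0.006  0.004] F [-0.  -3.3  2. ] w 85.5 j [ 0.11  0.58 -0.26 -0.01 -0.75  0.  ]
```

View pics/t9.png

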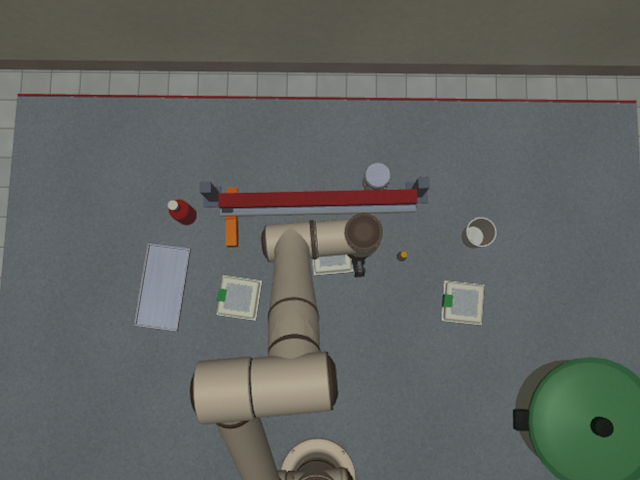

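View pics/s9.png

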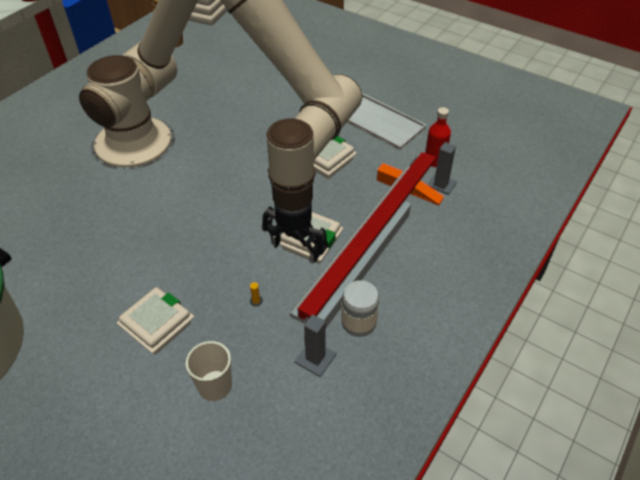

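{"fn": "play_rows", "kwargs": {
  "moves": [
    [[0, 0.06, 0], -0.03, -1],
    [[0, 0.12, 0], -0.07, -1],
    [[-0.005, 0.18, 0], -0.1, -1],
    [[-0.01, 0.24, 0], -0.13, -1],
    [[-0.012, 0.3, 0], -0.13, -1],
    [[-0.015, 0.36, 0], -0.13, -1],
    [[-0.018, 0.42, 0], -0.13, -1],
    [[-0.02, 0.47, 0], -0.13, -1],
    [[-0.02, 0.47, 0], -0.13, -1],
    [[-0.02, 0.38, 0.05], -0.13, -1],
    [[-0.1, 0.38, 0.2], -0.13, -1],
    [[-0.4, 0.38, 0.4], 0.1, -1]
  ]
}}

```text
clock: 17.2
position: [522.4, 20.2, 288.5]
ee_rot: [0.762, -0.648, -0.006, 0.003]
contact_force: [-0.9, 1.0, 1.2]
gripper_width: 85.5
```

{"fn": "play_rows", "kwargs": {
  "moves": [
    [[-0.15, 0.05, 0], 0.3, -1],
    [[-0.3, 0.1, 0], 0.6, -1],
    [[-0.3, 0.1, 0], 1, -1],
    [[-0.3, 0.1, 0], 1, -1]
  ]
}}

```text
clock: 17.7
position: [432.0, 50.4, 288.7]
ee_rot: [0.904, -0.428, -0.005, 0.004]
contact_force: [0.8, -0.4, 0.4]
gripper_width: 85.7
```

```bash
python3 - <<'E'
from h import *
s=st(); im=snap('top','t10.png');p=np.ascontiguousarray(im['pixels'][:,:,::-1])
cv2.imwrite('pics/c10.png',cv2.resize(p[200:340,200:340],None,fx=5,fy=5,interpolation=cv2.INTER_CUBIC))
E
```

```text
t 17.7 pos [432.   50.4 288.7] q [ 0.904 -0.428 -0.005  0.004] F [ 0.8 -0.4  0.4] w 85.7 j [ 0.49  0.2  -0.6  -0.   -0.79  0.2 ]
```

View pics/c10.png

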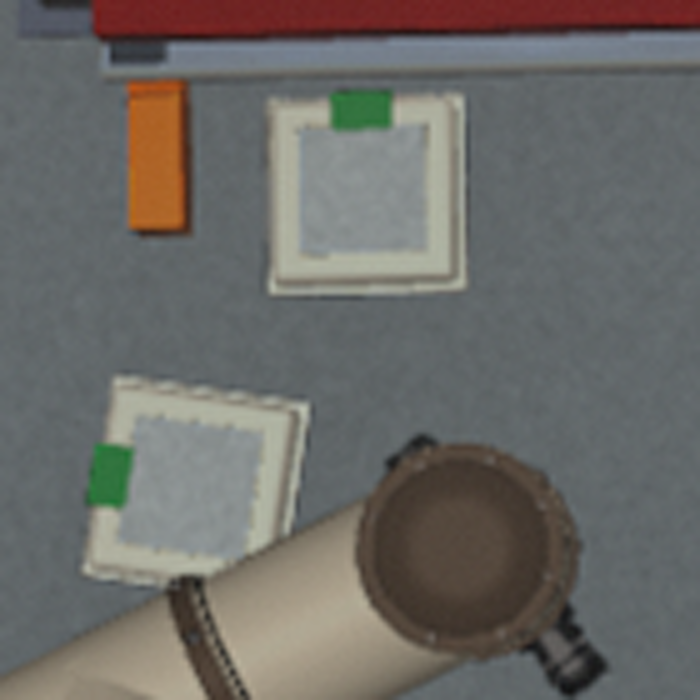

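```bash
python3 - <<'E'
from h import *
im=snap('top')
P=np.array([unproj(im,(200+a/5,200+b/5),30)[:2] for a,b in [(267,97),(465,95),(466,290),(270,293)]])
print(P.mean(0),w2p(P.mean(0)),np.degrees(np.arctan2(*(P[1]-P[0])))-90,P.round(0).tolist())
E
```

```text
[634.44205184 129.67711638] [-91.77072754 142.41726862] 88.54809287392914 [[687.0, 187.0], [690.0, 77.0], [582.0, 74.0], [578.0, 181.0]]
```

{"fn": "play_rows", "kwargs": {
  "moves": [
    [[0.1, 0.1, 0.05], 0.33, -1],
    [[0.2, 0.2, 0.05], 0.66, -1],
    [[0.4, 0.265, 0.05], 1, -1],
    [[0.41, 0.265, 0.05], 1, -1],
    [[0.41, 0.265, 0.05], 1, -1]
  ]
}}

```text
clock: 18.42
position: [555.8, 129.3, 302.1]
ee_rot: [0.983, -0.183, -0.005, 0.006]
contact_force: [-0.6, 0.4, -0.1]
gripper_width: 85.7
```

{"fn": "play_rows", "kwargs": {
  "moves": [
    [[0, 0, 0], 0.4, -1],
    [[0, 0, 0], 0.76, -1],
    [[0, 0, -0.15], 0.76, -1],
    [[0, 0, -0.15], 0.76, -1]
  ]
}}

```text
clock: 18.92
position: [553.6, 128.0, 254.6]
ee_rot: [1.0, 0.014, -0.008, 0.009]
contact_force: [0.4, -0.5, 0.1]
gripper_width: 85.5
```

```bash
python3 - <<'E'
from h import *
s=st(); im=snap('wrist','w11.png')
E
```

```text
t 18.93 pos [553.6 128.  254.6] q [ 1.     0.014 -0.008  0.009] F [ 0.4 -0.5  0.1] w 85.5 j [ 0.51  0.44 -0.32  0.01 -0.82  1.08]
```

View pics/w11.png

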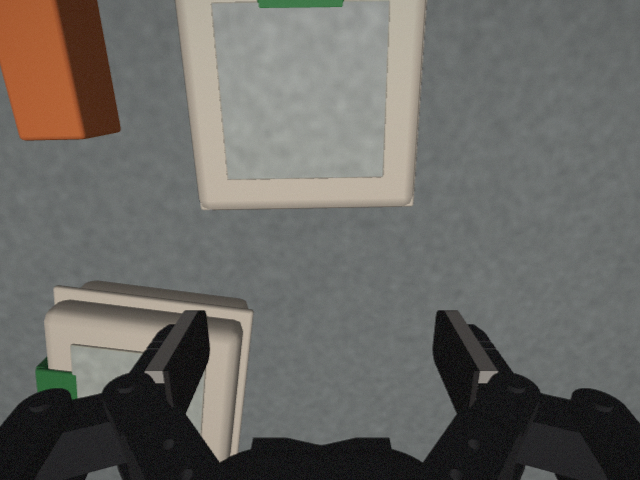

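```bash
python3 - <<'E'
from h import *
im=snap('wrist')
for q in [(553,185,12),(553,170,12),(553,71,12),(542,185,12),(542,170,12),(542,185,48),(564,128,12)]: print(q,proj(im,q))
for uv in [(201,208),(413,205)]: print(unproj(im,uv,5))
for uv in [(54,287),(253,310)]: print(unproj(im,uv,45))
E
```

```text
(553, 185, 12) [217.46014779 245.3596108 ]
(553, 170, 12) [243.5058445  245.90775799]
(553, 71, 12) [413.30875325 249.48136126]
(542, 185, 12) [218.53999771 262.83896048]
(542, 170, 12) [244.17633799 263.35059322]
(542, 185, 48) [202.11916812 291.59229098]
(564, 128, 12) [316.46253334 229.53401583]
[573.1981971  194.90278925   5.        ]
[577.99557144  72.18117695   5.        ]
[541.48298122 260.02275478  45.        ]
[530.23539992 160.34633487  45.        ]
```

{"fn": "play_rows", "kwargs": {
  "moves": [
    [[0.015, 0.01, -0.1], 0, -1],
    [[0.015, 0.01, -0.215], 0, -1],
    [[0.015, 0.01, -0.215], 0, -1],
    [[0.04, 0.01, -0.215], 0, -1],
    [[0.065, 0.01, -0.215], 0, -1],
    [[0.09, 0.01, -0.215], 0, -1],
    [[0.115, 0.01, -0.215], 0, -1],
    [[0.135, 0.01, -0.215], 0, -1],
    [[0.15, 0.01, -0.215], 0, -1],
    [[0.16, 0.01, -0.215], 0, -1],
    [[0.16, 0.01, -0.215], 0, -1]
  ]
}}

```text
clock: 20.4
position: [604.0, 132.0, 193.3]
ee_rot: [1.0, 0.015, -0.003, 0.007]
contact_force: [-0.2, -1.3, 0.1]
gripper_width: 85.3
```

```bash
python3 - <<'E'
from h import *
s=st(); im=snap('top','t12.png'); im=snap('scene');p=np.ascontiguousarray(im['pixels'][:,:,::-1])
cv2.imwrite('pics/s12.png',cv2.resize(p[90:330,230:480],None,fx=3,fy=2.5,interpolation=cv2.INTER_CUBIC))
E
```

```text
t 20.4 pos [604.  132.  193.3] q [ 1.     0.015 -0.003  0.007] F [-0.2 -1.3  0.1] w 85.3 j [ 0.48  0.59 -0.25  0.01 -0.74  1.11]
```

View pics/s12.png

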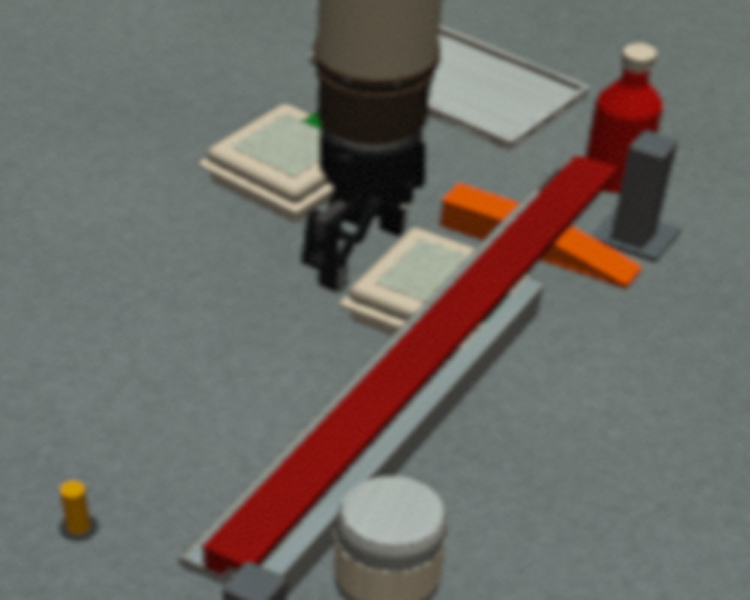

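{"fn": "play_rows", "kwargs": {
  "moves": [
    [[0.01, 0, 0], 0, -1],
    [[0.02, 0, 0], 0, -1],
    [[0.025, 0, 0], 0, -1],
    [[0.025, 0, 0], 0, -1]
  ]
}}

```text
clock: 21.0
position: [608.2, 132.0, 193.1]
ee_rot: [1.0, 0.015, -0.008, 0.008]
contact_force: [-14.7, 2.4, 8.9]
gripper_width: 85.3
```

{"fn": "play_rows", "kwargs": {
  "moves": [
    [[-0.04, 0, 0], 0, -1],
    [[-0.08, 0, 0.05], 0, -1],
    [[-0.1, 0, 0.25], -0.3, -1],
    [[-0.2, 0.1, 0.36], -0.6, -1],
    [[-0.3, 0.25, 0.36], -1, -1],
    [[-0.43, 0.4, 0.36], -1, -1],
    [[-0.43, 0.54, 0.36], -1, -1],
    [[-0.43, 0.54, 0.36], -1, -1]
  ]
}}

```text
clock: 22.0
position: [478.8, 296.6, 302.6]
ee_rot: [0.97, -0.242, -0.009, 0.004]
contact_force: [-0.4, -0.9, 0.9]
gripper_width: 85.2
```

{"fn": "play_rows", "kwargs": {
  "moves": [
    [[0, 0, 0], -0.35, -1],
    [[0, 0, 0], -0.7, -1],
    [[0, 0, 0], -1, -1],
    [[0, 0, 0], -1, -1]
  ]
}}

```text
clock: 22.5
position: [479.0, 295.8, 303.3]
ee_rot: [0.875, -0.485, -0.009, 0.001]
contact_force: [-0.1, -0.3, 1.1]
gripper_width: 85.3
```

{"fn": "play_rows", "kwargs": {
  "moves": [
    [[0, 0, 0], -0.35, -1],
    [[0, 0, 0], -0.7, -1],
    [[0, 0, 0], -1, -1],
    [[0, 0, 0], -1, -1]
  ]
}}

```text
clock: 23.0
position: [479.1, 295.3, 303.7]
ee_rot: [0.721, -0.693, -0.009, -0.002]
contact_force: [0.1, 0.4, -1.1]
gripper_width: 85.3
```

```bash
python3 - <<'E'
from h import *
s=st(); im=snap('top','t13.png');im=snap('wrist','w13.png')
for d in [(-57,-11),(-57,11),(57,-11),(57,11)]:
    R=Rot.from_quat(s['ee_rot']).as_matrix();q=np.array(s['position'])+R@np.array([d[1],d[0],0]);print(q[:2],proj(im,(q[0],q[1],12)))
E
```

```text
t 23.0 pos [479.1 295.3 303.7] q [ 0.721 -0.693 -0.009 -0.002] F [ 0.1  0.4 -1.1] w 85.3 j [ 0.84  0.37 -0.28 -0.02 -0.92 -0.78]
[535.60116496 308.53029475] [233.93417249 233.55747676]
[536.45172809 286.5494157 ] [231.57423553 203.09790846]
[421.69361664 304.10363454] [396.61152743 233.04841212]
[422.54417977 282.12275549] [398.70597995 202.71022619]
```

View pics/t13.png

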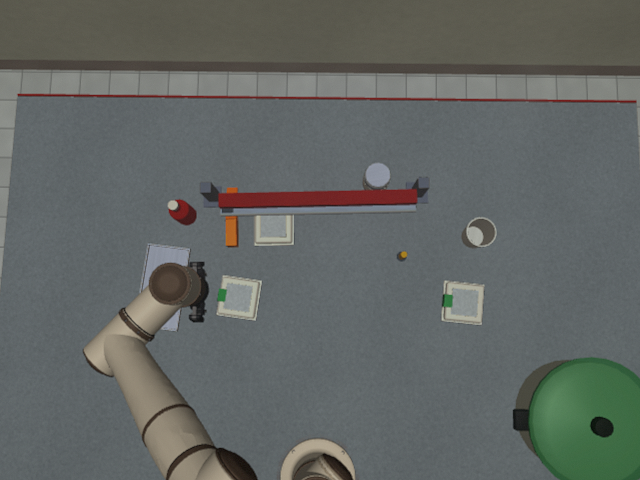

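View pics/w13.png

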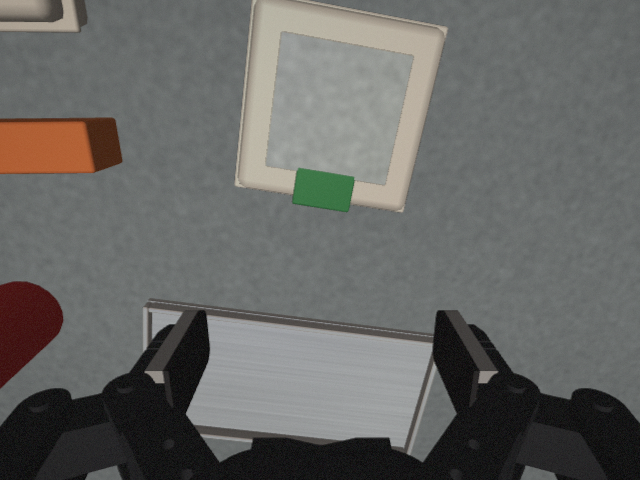

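{"fn": "play_rows", "kwargs": {
  "moves": [
    [[0.005, 0.018, -0.1], -0.33, -1],
    [[0.005, 0.018, -0.25], -0.33, -1],
    [[0.005, 0.018, -0.383], -0.33, -1],
    [[0.005, 0.018, -0.383], -0.33, -1],
    [[0.005, -0.03, -0.383], -0.33, -1],
    [[0.005, -0.09, -0.383], -0.31, -1],
    [[0.005, -0.16, -0.383], -0.28, -1],
    [[0.005, -0.23, -0.383], -0.25, -1],
    [[0.005, -0.3, -0.383], -0.22, -1],
    [[0.005, -0.37, -0.383], -0.19, -1],
    [[0.005, -0.44, -0.383], -0.16, -1],
    [[0.005, -0.51, -0.383], -0.13, -1]
  ]
}}

```text
clock: 24.6
position: [480.8, 141.2, 190.6]
ee_rot: [-0.697, 0.717, 0.009, 0.004]
contact_force: [-0.3, 1.0, 0.1]
gripper_width: 85.2
```

```bash
python3 - <<'E'
from h import *
s=st(); im=snap('top','t14.png')
E
```

```text
t 24.6 pos [480.8 141.2 190.6] q [-0.697  0.717  0.009  0.004] F [-0.3  1.   0.1] w 85.2 j [ 0.61  0.45 -0.53 -0.03 -0.58 -0.61]
```

View pics/t14.png

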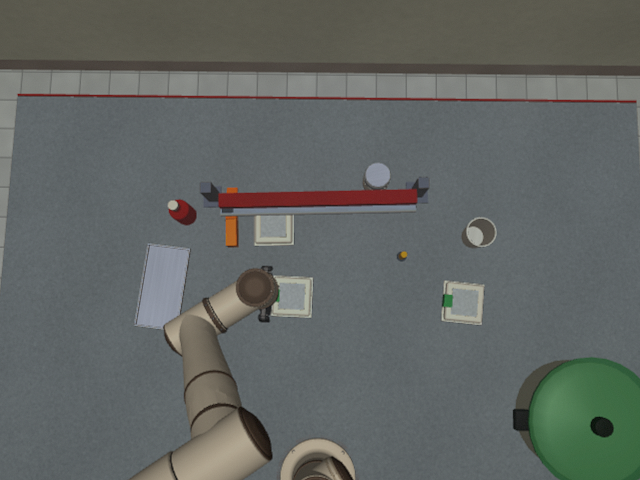

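{"fn": "play_rows", "kwargs": {
  "moves": [
    [[0, -0.07, 0], 0, -1],
    [[0, -0.15, 0], 0, -1],
    [[0, -0.23, 0], 0, -1],
    [[0, -0.31, 0], 0, -1],
    [[0, -0.39, 0], 0, -1],
    [[0, -0.47, 0], 0, -1],
    [[0, -0.55, 0], 0, -1],
    [[0, -0.63, 0], 0, -1],
    [[0, -0.7, 0], 0, -1],
    [[0, -0.76, 0], 0, -1],
    [[0, -0.81, 0], 0, -1],
    [[0, -0.85, 0], 0, -1]
  ]
}}

```text
clock: 26.15
position: [479.9, -116.6, 191.1]
ee_rot: [-0.696, 0.718, 0.009, 0.003]
contact_force: [-0.3, 2.8, 1.6]
gripper_width: 85.6
```

```bash
python3 - <<'E'
from h import *
s=st(); im=snap('top');p=np.ascontiguousarray(im['pixels'][:,:,::-1])
cv2.imwrite('pics/c15.png',cv2.resize(p[240:360,330:490],None,fx=5,fy=5,interpolation=cv2.INTER_CUBIC))
E
```

```text
t 26.15 pos [ 479.9 -116.6  191.1] q [-0.696  0.718  0.009  0.003] F [-0.3  2.8  1.6] w 85.6 j [ 0.09  0.44 -0.55 -0.03 -0.59 -0.09]
```

View pics/c15.png

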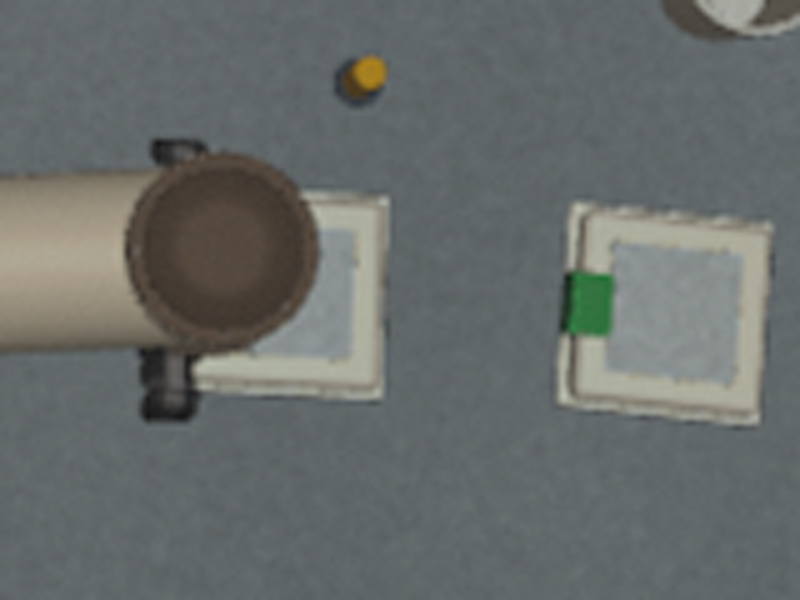

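{"fn": "play_rows", "kwargs": {
  "moves": [
    [[0, -0.02, 0], 0, -1],
    [[0, -0.037, 0], 0, -1],
    [[0, -0.037, 0], 0, -1],
    [[0, 0.05, 0], 0, -1],
    [[0, 0.1, 0], 0, -1],
    [[0, 0.1, 0.15], 0, -1],
    [[-0.1, 0.1, 0.29], 0.3, -1],
    [[-0.25, 0, 0.29], 0.6, -1],
    [[-0.306, -0.15, 0.29], 1, -1],
    [[-0.306, -0.241, 0.29], 1, -1],
    [[-0.306, -0.241, 0.29], 1, -1]
  ]
}}

```text
clock: 27.58
position: [387.8, -190.7, 277.8]
ee_rot: [0.857, -0.515, -0.009, -0.0]
contact_force: [-0.7, 0.8, 0.0]
gripper_width: 85.6
```

{"fn": "play_rows", "kwargs": {
  "moves": [
    [[0, 0, 0], 0.33, -1],
    [[0, 0, 0], 0.66, -1],
    [[0, 0, 0], 1, -1],
    [[0, 0, 0], 1, -1]
  ]
}}

```text
clock: 28.08
position: [387.9, -190.0, 277.7]
ee_rot: [0.961, -0.276, -0.009, 0.002]
contact_force: [-0.2, -0.4, 1.0]
gripper_width: 85.5
```

{"fn": "play_rows", "kwargs": {
  "moves": [
    [[0, 0, 0], 0.33, -1],
    [[0, 0, 0], 0.66, -1],
    [[0, 0, 0], 1, -1],
    [[0, 0, 0], 1, -1]
  ]
}}

```text
clock: 28.58
position: [387.9, -189.6, 277.7]
ee_rot: [1.0, -0.019, -0.008, 0.004]
contact_force: [0.6, 0.0, 0.2]
gripper_width: 85.1
```

```bash
python3 - <<'E'
from h import *
s=st(); im=snap('top');p=np.ascontiguousarray(im['pixels'][:,:,::-1])
cv2.imwrite('pics/c16.png',cv2.resize(p[240:360,330:490],None,fx=5,fy=5,interpolation=cv2.INTER_CUBIC))
E
```

```text
t 28.57 pos [ 387.9 -189.6  277.7] q [ 1.    -0.019 -0.008  0.004] F [0.6 0.  0.2] w 85.1 j [-0.07  0.21 -0.62  0.01 -0.75  1.59]
```

View pics/c16.png

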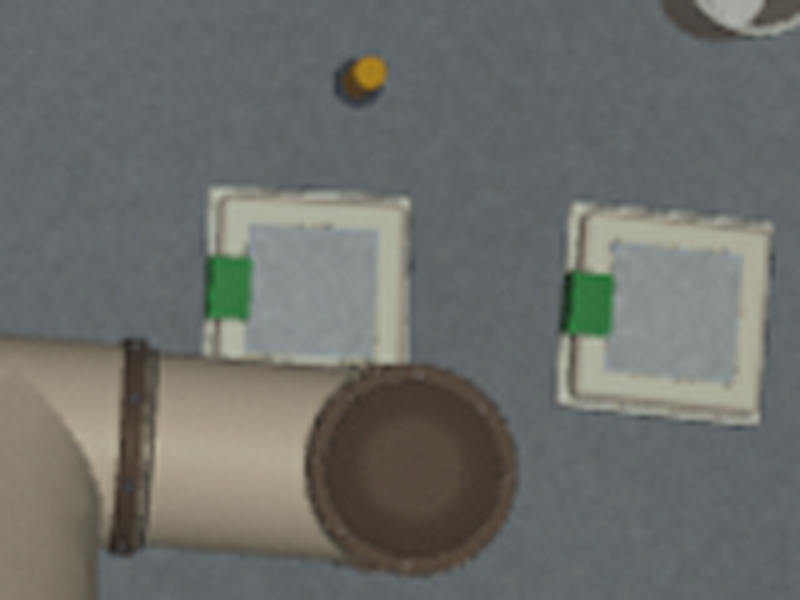

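Same setup as before, 8 mm farther back. Push to the post, then the arc about it.

{"fn": "play_rows", "kwargs": {
  "moves": [
    [[0, 0, -0.15], 0, -1],
    [[0, 0, -0.29], 0, -1],
    [[0, 0, -0.29], 0, -1],
    [[0.06, 0, -0.29], 0, -1],
    [[0.12, 0, -0.29], 0, -1],
    [[0.16, 0, -0.29], 0, -1],
    [[0.2, 0, -0.29], 0, -1],
    [[0.23, 0, -0.29], 0, -1],
    [[0.25, 0, -0.29], 0, -1],
    [[0.25, 0, -0.29], 0, -1]
  ]
}}

```text
clock: 29.88
position: [463.6, -189.7, 190.7]
ee_rot: [1.0, -0.02, -0.008, 0.004]
contact_force: [-0.2, 0.5, 0.6]
gripper_width: 85.2
```

```bash
python3 - <<'E'
from h import *
s=st(); im=snap('top');p=np.ascontiguousarray(im['pixels'][:,:,::-1])
cv2.imwrite('pics/c17.png',cv2.resize(p[200:320,330:490],None,fx=5,fy=5,interpolation=cv2.INTER_CUBIC))
E
python3 arc.py 462.9 -189.5 593 -226 30 3 3 1 -0.04|sed 's/np.float64//g'
```

```text
t 29.88 pos [ 463.6 -189.7  190.7] q [ 1.    -0.02  -0.008  0.004] F [-0.2  0.5  0.6] w 85.2 j [-0.06  0.45 -0.55  0.02 -0.58  1.58]
[[(0.017), (0.022), 0], (-0.1), -1], [[(0.025), (0.043), 0], (-0.2), -1], [[(0.034), (0.064), 0], (-0.3), -1], [[(0.044), (0.085), 0], (-0.4), -1], [[(0.056), (0.105), 0], (-0.5), -1], [[(0.068), (0.125), 0], (-0.6), -1], [[(0.082), (0.143), 0], (-0.7), -1], [[(0.096), (0.161), 0], (-0.8), -1], [[(0.111), (0.179), 0], (-0.9), -1], [[(0.127), (0.195), 0], (-1.0), -1],
```

View pics/c17.png

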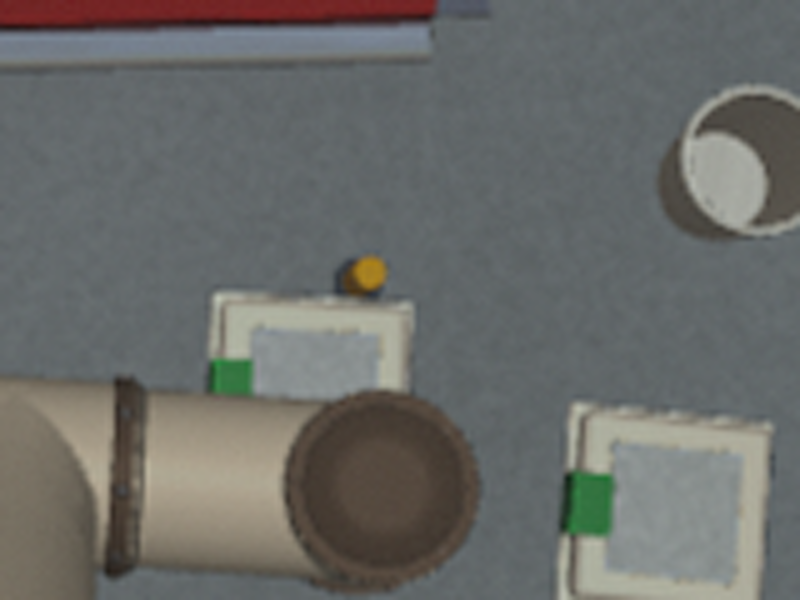

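{"fn": "play_rows", "kwargs": {
  "moves": [
    [[0.021, 0.021, 0], -0.1, -1],
    [[0.031, 0.043, 0], -0.2, -1],
    [[0.041, 0.064, 0], -0.3, -1],
    [[0.052, 0.084, 0], -0.4, -1],
    [[0.064, 0.104, 0], -0.5, -1],
    [[0.076, 0.123, 0], -0.6, -1],
    [[0.09, 0.142, 0], -0.7, -1],
    [[0.105, 0.159, 0], -0.8, -1],
    [[0.121, 0.176, 0], -0.9, -1],
    [[0.137, 0.193, 0], -1, -1]
  ]
}}

```text
clock: 31.18
position: [501.9, -131.8, 189.8]
ee_rot: [0.96, -0.28, -0.013, 0.003]
contact_force: [-6.2, 0.2, 3.2]
gripper_width: 85.5
```

```bash
python3 - <<'E'
from h import *
s=st(); im=snap('top');p=np.ascontiguousarray(im['pixels'][:,:,::-1])
cv2.imwrite('pics/c18.png',cv2.resize(p[200:320,330:490],None,fx=5,fy=5,interpolation=cv2.INTER_CUBIC))
E
python3 arc.py 502 -131 593 -226 30 3 2 .83 -0.56|sed 's/np.float64//g'
```

```text
t 31.18 pos [ 501.9 -131.8  189.8] q [ 0.96  -0.28  -0.013  0.003] F [-6.2  0.2  3.2] w 85.5 j [ 0.06  0.48 -0.49 -0.   -0.63  0.95]
[[(0.022), (0.011), 0], (-0.1), -1], [[(0.04), (0.026), 0], (-0.2), -1], [[(0.058), (0.039), 0], (-0.3), -1], [[(0.077), (0.051), 0], (-0.4), -1], [[(0.097), (0.063), 0], (-0.5), -1], [[(0.117), (0.073), 0], (-0.6), -1], [[(0.137), (0.082), 0], (-0.7), -1], [[(0.159), (0.09), 0], (-0.8), -1], [[(0.18), (0.097), 0], (-0.9), -1], [[(0.202), (0.103), 0], (-1.0), -1],
```

View pics/c18.png

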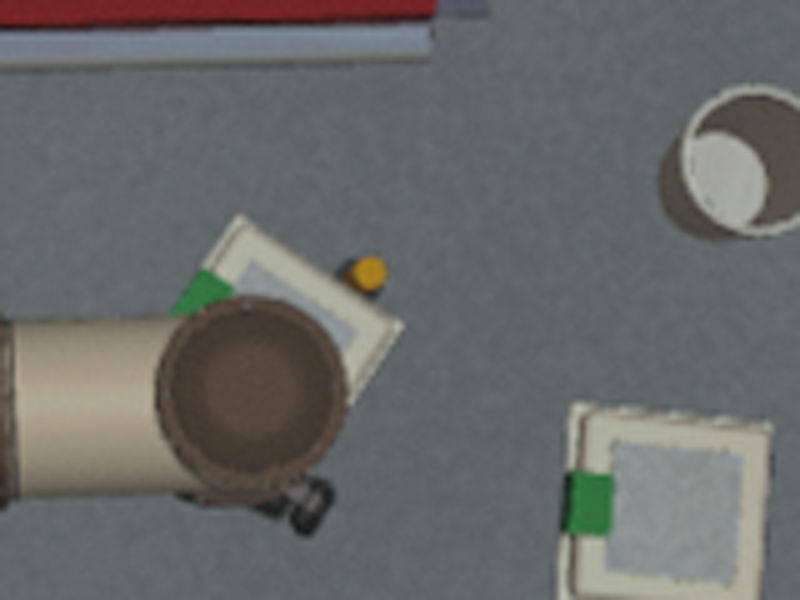

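{"fn": "play_rows", "kwargs": {
  "moves": [
    [[0.02, 0.014, 0], -0.1, -1],
    [[0.038, 0.028, 0], -0.2, -1],
    [[0.057, 0.042, 0], -0.3, -1],
    [[0.077, 0.055, 0], -0.4, -1],
    [[0.097, 0.066, 0], -0.5, -1],
    [[0.118, 0.077, 0], -0.6, -1],
    [[0.139, 0.086, 0], -0.7, -1],
    [[0.161, 0.095, 0], -0.8, -1],
    [[0.183, 0.102, 0], -0.9, -1],
    [[0.205, 0.108, 0], -1, -1]
  ]
}}

```text
clock: 32.48
position: [561.1, -98.5, 188.8]
ee_rot: [0.853, -0.521, -0.017, 0.002]
contact_force: [-6.8, 4.6, 4.7]
gripper_width: 85.0
```

```bash
python3 - <<'E'
from h import *
s=st(); y=np.degrees(2*np.arctan2(s['ee_rot'][1],s['ee_rot'][0]));print(y)
E
python3 arc.py 561 -98.5 593 -226 28 4 2 .45 -0.9|sed 's/np.float64//g'
```

```text
t 32.48 pos [561.1 -98.5 188.8] q [ 0.853 -0.521 -0.017  0.002] F [-6.8  4.6  4.7] w 85.0 j [ 0.11  0.54 -0.35 -0.03 -0.71  0.39]
-62.85109935086279
[[(0.032), (0.0), 0], (-0.133), -1], [[(0.062), (0.004), 0], (-0.267), -1], [[(0.092), (0.006), 0], (-0.4), -1], [[(0.123), (0.006), 0], (-0.533), -1], [[(0.153), (0.004), 0], (-0.667), -1], [[(0.182), (-0.0), 0], (-0.8), -1], [[(0.212), (-0.006), 0], (-0.933), -1],
```

{"fn": "play_rows", "kwargs": {
  "moves": [
    [[0.032, 0, 0], -0.133, -1],
    [[0.062, 0.003, 0], -0.267, -1],
    [[0.092, 0.004, 0], -0.4, -1],
    [[0.123, 0.002, 0], -0.533, -1],
    [[0.153, -0.002, 0], -0.667, -1],
    [[0.182, -0.008, 0], -0.8, -1],
    [[0.205, -0.016, 0], -0.92, -1],
    [[0.205, 0.03, 0], -0.92, -1],
    [[0.205, 0.09, 0], -0.92, -1],
    [[0.18, 0.1, 0.2], -0.8, -1],
    [[0.1, 0.1, 0.4], -0.8, -1],
    [[-0.1, 0.1, 0.5], -0.8, -1]
  ]
}}

```text
clock: 33.98
position: [537.7, -67.8, 339.0]
ee_rot: [0.727, -0.687, -0.014, -0.004]
contact_force: [-0.2, 0.3, 0.6]
gripper_width: 85.6
```

```bash
python3 - <<'E'
from h import *
s=st(); im=snap('top');p=np.ascontiguousarray(im['pixels'][:,:,::-1])
cv2.imwrite('pics/c19.png',cv2.resize(p[200:320,330:490],None,fx=5,fy=5,interpolation=cv2.INTER_CUBIC))
E
```

```text
t 33.98 pos [537.7 -67.8 339. ] q [ 0.727 -0.687 -0.014 -0.004] F [-0.2  0.3  0.6] w 85.6 j [ 0.17  0.31 -0.27 -0.03 -1.   -0.09]
```

View pics/c19.png

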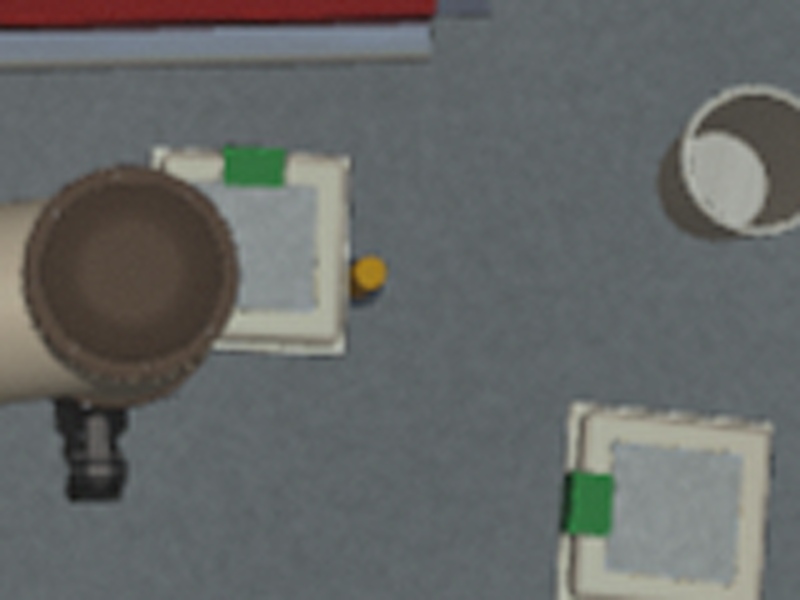

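```bash
python3 - <<'E'
from h import *
im=snap('top')
P=[unproj(im,q,30)[:2] for q in [(360.4,229.6),(400,231.2),(399,270.6)]];print(np.round(P,1),(P[0]+P[2])/2)
print(p2w((-55,18)),p2w((-92,18)))
E
```

```text
[[ 663.4 -110. ]
 [ 660.6 -219. ]
 [ 551.8 -216.2]] [ 607.59282469 -163.09782346]
[675.59690719   6.64045106] [638.62012777   5.3298085 ]
```

{"fn": "play_rows", "kwargs": {
  "moves": [
    [[0.05, -0.15, 0], -0.14, -1],
    [[0.12, -0.35, 0], -0.14, -1],
    [[0.218, -0.574, 0], -0.14, -1],
    [[0.218, -0.574, 0], -0.14, -1],
    [[0.218, -0.574, -0.2], -0.14, -1],
    [[0.218, -0.574, -0.4], -0.14, -1],
    [[0.218, -0.574, -0.5], -0.14, -1],
    [[0.218, -0.574, -0.5], -0.14, -1]
  ]
}}

```text
clock: 35.08
position: [597.4, -239.6, 186.6]
ee_rot: [-0.701, 0.713, 0.018, 0.003]
contact_force: [0.6, 0.5, 0.1]
gripper_width: 85.4
```

{"fn": "play_rows", "kwargs": {
  "moves": [
    [[0, 0.05, 0], 0, -1],
    [[0, 0.1, 0], 0, -1],
    [[0, 0.16, 0], 0, -1],
    [[0, 0.22, 0], 0.02, -1],
    [[0, 0.28, 0], 0.04, -1],
    [[0, 0.34, 0], 0.06, -1],
    [[-0.005, 0.4, 0], 0.08, -1],
    [[-0.01, 0.45, 0], 0.1, -1],
    [[-0.015, 0.5, 0], 0.1, -1],
    [[-0.018, 0.54, 0], 0.1, -1],
    [[-0.02, 0.57, 0], 0.1, -1],
    [[-0.02, 0.59, 0], 0.1, -1]
  ]
}}

```text
clock: 36.58
position: [591.3, -62.2, 186.5]
ee_rot: [0.719, -0.694, -0.019, -0.002]
contact_force: [0.5, -2.2, 0.3]
gripper_width: 85.2
```

{"fn": "play_rows", "kwargs": {
  "moves": [
    [[0, -0.07, 0.05], 0, -1],
    [[-0.1, -0.1, 0.2], 0, -1],
    [[-0.3, -0.1, 0.35], 0.3, -1],
    [[-0.5, -0.1, 0.35], 0.6, -1],
    [[-0.6, -0.1, 0.35], 1, -1],
    [[-0.6, -0.1, 0.35], 1, -1]
  ]
}}

```text
clock: 37.33
position: [408.4, -93.1, 292.4]
ee_rot: [0.874, -0.485, -0.019, 0.002]
contact_force: [0.0, 1.0, 0.0]
gripper_width: 85.3
```

```bash
python3 - <<'E'
from h import *
s=st(); im=snap('top','t20.png');p=np.ascontiguousarray(im['pixels'][:,:,::-1])
cv2.imwrite('pics/c20.png',cv2.resize(p[190:320,210:370],None,fx=5,fy=5,interpolation=cv2.INTER_CUBIC))
E
```

```text
t 37.33 pos [408.4 -93.1 292.4] q [ 0.874 -0.485 -0.019  0.002] F [0. 1. 0.] w 85.3 j [ 0.16  0.17 -0.61 -0.03 -0.82  0.42]
```

View pics/c20.png

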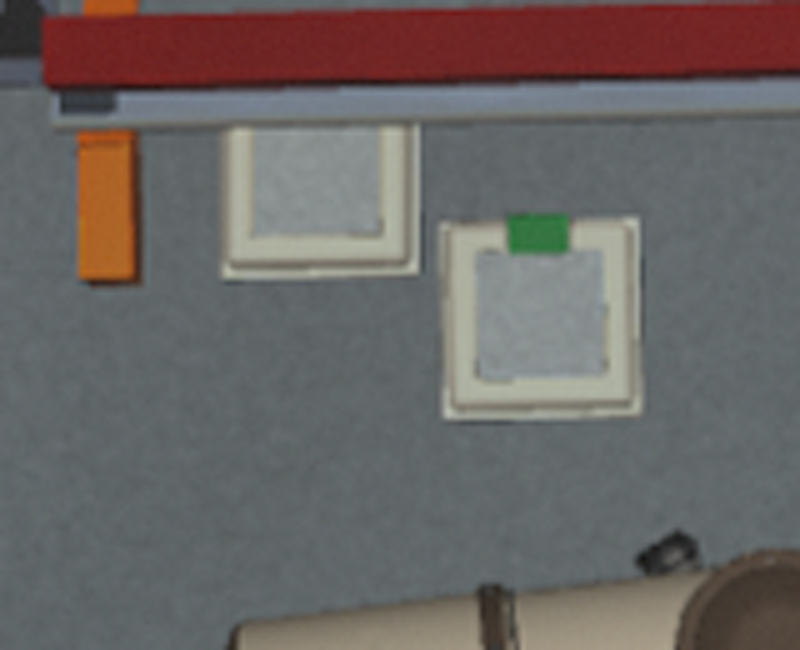

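```bash
python3 - <<'E'
from h import *
im=snap('top')
def g(L): 
    P=np.array([unproj(im,(210+a/5,190+b/5),30)[:2] for a,b in L]); return P
P=g([(440,222),(640,220),(642,412),(443,418)]);print(P.mean(0),w2p(P.mean(0)),P.round(0).tolist())
P=g([(222,278),(418,272)]);print(P,[w2p(q) for q in P])
E
```

```text
[595.18831488   5.19142621] [-135.40945769   19.40017974] [[647.0, 62.0], [650.0, -48.0], [544.0, -51.0], [539.0, 58.0]]
[[614.32763464 181.54663699]
 [619.361132    73.50880532]] [array([-110.03515909,  194.96674519]), array([-108.83182011,   86.81841583])]
```

{"fn": "play_rows", "kwargs": {
  "moves": [
    [[0.1, 0.1, 0], 0.33, -1],
    [[0.2, 0.2, 0], 0.66, -1],
    [[0.345, 0.327, 0], 1, -1],
    [[0.345, 0.327, 0], 1, -1],
    [[0.345, 0.327, 0], 1, -1]
  ]
}}

```text
clock: 38.05
position: [515.5, 5.3, 291.7]
ee_rot: [0.97, -0.243, -0.017, 0.007]
contact_force: [-0.2, -0.1, -0.9]
gripper_width: 85.6
```

{"fn": "play_rows", "kwargs": {
  "moves": [
    [[0, 0, 0], 0.33, -1],
    [[0, 0, 0], 0.66, -1],
    [[0, 0, -0.1], 1, -1],
    [[0, 0, -0.2], 1, -1],
    [[0, 0, -0.34], 1, -1],
    [[0, 0, -0.34], 1, -1]
  ]
}}

```text
clock: 38.8
position: [513.9, 4.1, 187.4]
ee_rot: [1.0, 0.015, -0.019, 0.012]
contact_force: [0.3, 0.3, 1.3]
gripper_width: 85.0
```

```bash
python3 - <<'E'
from h import *
s=st(); im=snap('scene','s21.png')
E
```

```text
t 38.8 pos [513.9   4.1 187.4] q [ 1.     0.015 -0.019  0.012] F [0.3 0.3 1.3] w 85.0 j [ 0.33  0.48 -0.51  0.02 -0.62  1.26]
```

{"fn": "play_rows", "kwargs": {
  "moves": [
    [[0.04, 0.003, 0], 0, -1],
    [[0.08, 0.003, 0], 0, -1],
    [[0.115, 0.003, 0], 0, -1],
    [[0.15, 0.003, 0], 0, -1],
    [[0.185, 0.003, 0], 0, -1],
    [[0.22, 0.003, 0], 0, -1],
    [[0.25, 0.003, 0], 0, -1],
    [[0.275, 0.003, 0], 0, -1],
    [[0.295, 0.003, 0], 0, -1],
    [[0.31, 0.003, 0], 0, -1],
    [[0.32, 0.003, 0], 0, -1],
    [[0.325, 0.003, 0], 0, -1]
  ]
}}

```text
clock: 40.35
position: [612.6, 5.4, 189.2]
ee_rot: [1.0, 0.015, -0.016, 0.012]
contact_force: [-1.8, 0.1, 0.6]
gripper_width: 85.4
```

{"fn": "play_rows", "kwargs": {
  "moves": [
    [[0.01, 0, 0], 0, -1],
    [[0.015, 0, 0], 0, -1],
    [[0.018, 0, 0], 0, -1]
  ]
}}

```text
clock: 40.72
position: [616.0, 5.3, 189.0]
ee_rot: [1.0, 0.016, -0.02, 0.012]
contact_force: [-11.6, 1.7, 7.9]
gripper_width: 85.6
```

{"fn": "play_rows", "kwargs": {
  "moves": [
    [[-0.04, 0, 0], 0, -1],
    [[-0.1, 0, 0.1], 0, -1],
    [[-0.2, -0.1, 0.3], -0.3, -1],
    [[-0.35, -0.3, 0.38], -0.6, -1],
    [[-0.5, -0.5, 0.38], -0.9, -1],
    [[-0.52, -0.7, 0.38], -1, -1],
    [[-0.52, -0.9, 0.38], -1, -1],
    [[-0.52, -0.95, 0.38], -1, -1],
    [[-0.52, -0.95, 0.38], -1, -1]
  ]
}}

```text
clock: 41.85
position: [459.5, -282.2, 303.0]
ee_rot: [0.969, -0.246, -0.021, 0.007]
contact_force: [-0.3, 0.3, 0.8]
gripper_width: 85.1
```

{"fn": "play_rows", "kwargs": {
  "moves": [
    [[0, -0.2, 0], -0.33, -1],
    [[0, -0.4, 0], -0.66, -1],
    [[0, -0.6, 0], -1, -1],
    [[0, -0.6, 0], -1, -1],
    [[0, -0.6, 0], -1, -1]
  ]
}}

```text
clock: 42.48
position: [459.6, -461.4, 302.5]
ee_rot: [0.873, -0.488, -0.023, 0.001]
contact_force: [-0.5, -0.1, 0.0]
gripper_width: 85.5
```

{"fn": "play_rows", "kwargs": {
  "moves": [
    [[0, 0, 0], -0.33, -1],
    [[0, 0, 0], -0.66, -1],
    [[0, 0, 0], -1, -1],
    [[0, 0, 0], -1, -1]
  ]
}}

```text
clock: 42.98
position: [460.2, -459.6, 303.1]
ee_rot: [0.718, -0.695, -0.022, -0.005]
contact_force: [0.0, -0.3, 0.2]
gripper_width: 85.4
```

```bash
python3 - <<'E'
from h import *
s=st(); im=snap('top','t22.png');im=snap('wrist','w22.png')
print('yaw',np.degrees(2*np.arctan2(s['ee_rot'][1],s['ee_rot'][0])))
R=Rot.from_quat(s['ee_rot']).as_matrix()
for d in [(-57,-11),(-57,11),(57,-11),(57,11)]:
    q=np.array(s['position'])+R@np.array([d[1],d[0],0]);print(q[:2],proj(im,(q[0],q[1],12)))
E
```

```text
t 42.98 pos [ 460.2 -459.6  303.1] q [ 0.718 -0.695 -0.022 -0.005] F [ 0.  -0.3  0.2] w 85.4 j [-0.54  0.52 -0.04 -0.02 -1.06  0.58]
yaw -88.14457645291367
[ 516.76338906 -446.76390583] [227.78138092 225.5516045 ]
[ 517.46562181 -468.73645856] [225.08069664 194.70911688]
[ 402.85388603 -450.50348738] [391.9943018  224.39119165]
[ 403.55611878 -472.47604012] [394.131259   193.80043263]
```

View pics/t22.png

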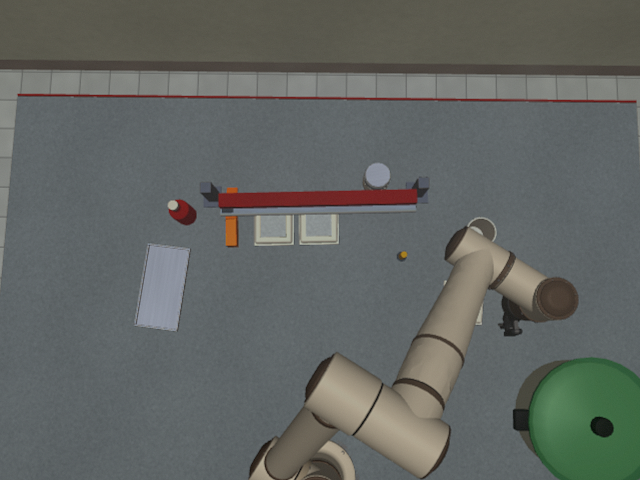

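View pics/w22.png

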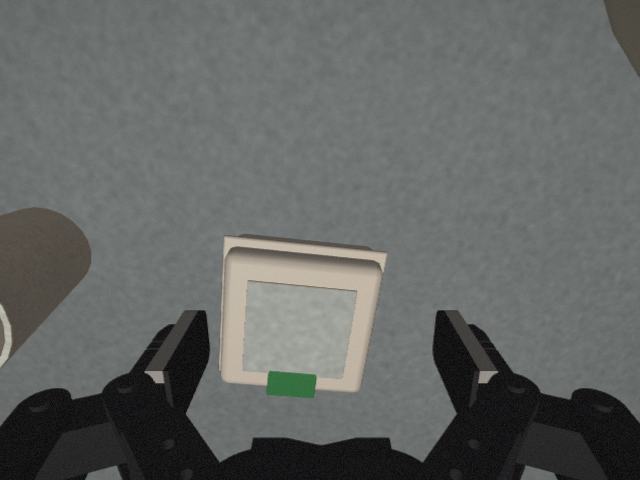

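{"fn": "play_rows", "kwargs": {
  "moves": [
    [[0, -0.045, -0.1], -0.2, -1],
    [[0, -0.045, -0.25], -0.2, -1],
    [[0, -0.045, -0.38], -0.2, -1],
    [[0, -0.045, -0.38], -0.2, -1],
    [[0, 0, -0.38], -0.2, -1],
    [[0.01, 0.06, -0.38], -0.19, -1],
    [[0.015, 0.13, -0.38], -0.17, -1],
    [[0.02, 0.2, -0.38], -0.15, -1],
    [[0.025, 0.27, -0.38], -0.13, -1],
    [[0.03, 0.34, -0.38], -0.11, -1],
    [[0.035, 0.41, -0.38], -0.1, -1],
    [[0.04, 0.46, -0.38], -0.1, -1]
  ]
}}

```text
clock: 44.58
position: [472.0, -320.6, 188.8]
ee_rot: [-0.7, 0.714, 0.022, 0.006]
contact_force: [-0.1, -2.2, 1.9]
gripper_width: 85.4
```

```bash
python3 - <<'E'
from h import *
s=st(); im=snap('top','t23.png')
E
```

```text
t 44.58 pos [ 472.  -320.6  188.8] q [-0.7    0.714  0.022  0.006] F [-0.1 -2.2  1.9] w 85.4 j [-0.32  0.54 -0.34 -0.05 -0.72  0.34]
```

View pics/t23.png

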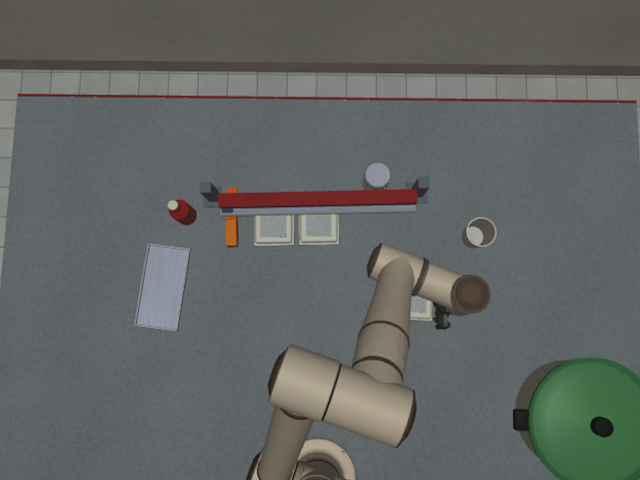

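{"fn": "play_rows", "kwargs": {
  "moves": [
    [[0, 0.05, 0], 0, -1],
    [[0, 0.1, 0], 0, -1],
    [[0, 0.145, 0], 0, -1],
    [[0, 0.18, 0], 0, -1],
    [[0, 0.205, 0], 0, -1],
    [[0, 0.215, 0], 0, -1],
    [[0, 0.14, 0.02], 0, -1],
    [[0, 0.12, 0.2], 0, -1],
    [[-0.1, 0.12, 0.3], 0.3, -1],
    [[-0.22, 0.2, 0.3], 0.6, -1],
    [[-0.3, 0.3, 0.3], 1, -1],
    [[-0.3, 0.4, 0.3], 1, -1]
  ]
}}

```text
clock: 46.12
position: [379.6, -198.7, 278.5]
ee_rot: [0.861, -0.508, -0.024, 0.0]
contact_force: [0.8, 0.7, 0.1]
gripper_width: 85.6
```

{"fn": "play_rows", "kwargs": {
  "moves": [
    [[0, 0.04, 0], 0.33, -1],
    [[0, 0.04, 0], 0.66, -1],
    [[0, 0.04, 0], 1, -1],
    [[0, 0.04, 0], 1, -1]
  ]
}}

```text
clock: 46.62
position: [379.4, -186.6, 278.4]
ee_rot: [0.963, -0.269, -0.024, 0.007]
contact_force: [-0.6, 0.1, 0.3]
gripper_width: 85.1
```

```bash
python3 - <<'E'
from h import *
s=st(); im=snap('top');p=np.ascontiguousarray(im['pixels'][:,:,::-1])
cv2.imwrite('pics/c24.png',cv2.resize(p[240:360,330:490],None,fx=5,fy=5,interpolation=cv2.INTER_CUBIC))
E
```

```text
t 46.62 pos [ 379.4 -186.6  278.4] q [ 0.963 -0.269 -0.024  0.007] F [-0.6  0.1  0.3] w 85.1 j [-0.07  0.2  -0.63  0.   -0.79  1.09]
```

View pics/c24.png

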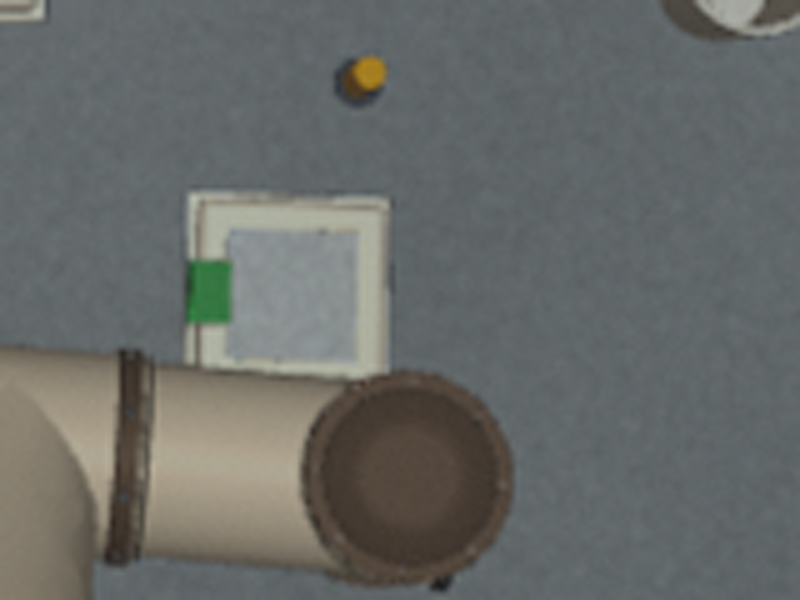

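{"fn": "play_rows", "kwargs": {
  "moves": [
    [[0, 0.02, 0], 0.33, -1],
    [[0, 0.02, 0], 0.66, -1],
    [[0, 0.02, 0], 1, -1],
    [[0, 0.02, -0.15], 1, -1],
    [[0, 0.02, -0.3], 1, -1],
    [[0, 0.02, -0.3], 1, -1]
  ]
}}

```text
clock: 47.42
position: [378.3, -180.7, 186.1]
ee_rot: [1.0, -0.013, -0.025, 0.012]
contact_force: [0.0, -0.4, 1.1]
gripper_width: 85.5
```

{"fn": "play_rows", "kwargs": {
  "moves": [
    [[0.05, 0, 0], 0, -1],
    [[0.08, 0, 0], 0, -1],
    [[0.11, -0.006, 0], 0, -1],
    [[0.14, -0.013, 0], 0, -1],
    [[0.17, -0.02, 0], 0, -1],
    [[0.2, -0.026, 0], 0, -1],
    [[0.23, -0.032, 0], 0, -1],
    [[0.255, -0.037, 0], 0, -1],
    [[0.265, -0.04, 0], 0, -1],
    [[0.27, -0.04, 0], 0, -1]
  ]
}}

```text
clock: 48.68
position: [459.3, -192.8, 186.0]
ee_rot: [1.0, -0.013, -0.026, 0.012]
contact_force: [-3.4, 0.3, 1.4]
gripper_width: 85.4
```

```bash
python3 - <<'E'
from h import *
s=st(); im=snap('top');p=np.ascontiguousarray(im['pixels'][:,:,::-1])
cv2.imwrite('pics/c25.png',cv2.resize(p[200:320,330:490],None,fx=5,fy=5,interpolation=cv2.INTER_CUBIC))
E
```

```text
t 48.67 pos [ 459.3 -192.8  186. ] q [ 1.    -0.013 -0.026  0.012] F [-3.4  0.3  1.4] w 85.4 j [-0.06  0.46 -0.56  0.05 -0.6   1.57]
```

View pics/c25.png

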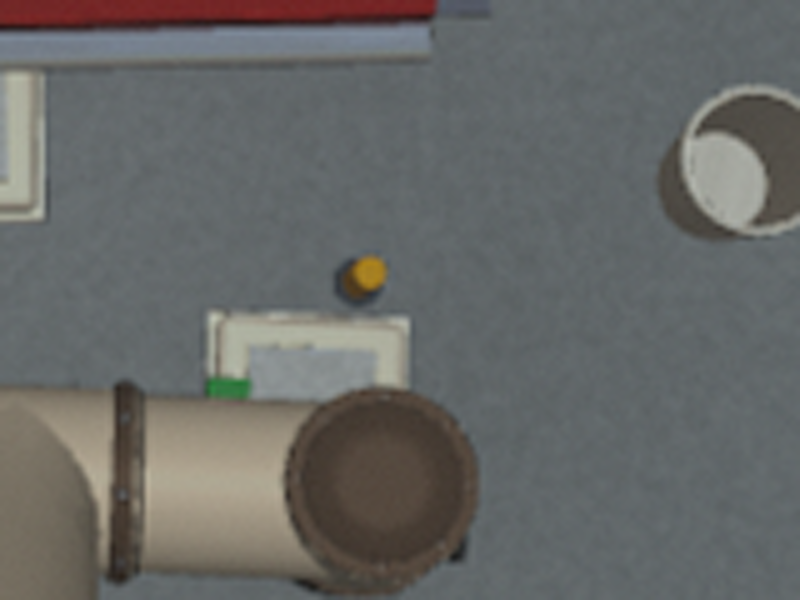

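```bash
python3 arc.py 468.3 -192.8 593 -226 30 3.3333 3 1 -0.03|sed 's/np.float64//g'
```

```text
[[(0.017), (0.023), 0], (-0.111), -1], [[(0.026), (0.046), 0], (-0.222), -1], [[(0.035), (0.068), 0], (-0.333), -1], [[(0.046), (0.09), 0], (-0.444), -1], [[(0.059), (0.111), 0], (-0.556), -1], [[(0.072), (0.132), 0], (-0.667), -1], [[(0.087), (0.151), 0], (-0.778), -1], [[(0.103), (0.17), 0], (-0.889), -1], [[(0.12), (0.188), 0], (-1.0), -1],
```

Add 0.03 in x for the approach.

{"fn": "play_rows", "kwargs": {
  "moves": [
    [[0.02, 0, 0], 0, -1],
    [[0.035, 0.002, 0], 0, -1],
    [[0.047, 0.023, 0], -0.11, -1],
    [[0.056, 0.046, 0], -0.22, -1],
    [[0.065, 0.068, 0], -0.33, -1],
    [[0.076, 0.09, 0], -0.44, -1],
    [[0.089, 0.111, 0], -0.56, -1],
    [[0.102, 0.132, 0], -0.67, -1],
    [[0.117, 0.151, 0], -0.78, -1],
    [[0.133, 0.17, 0], -0.89, -1],
    [[0.15, 0.188, 0], -1, -1]
  ]
}}

```text
clock: 50.1
position: [503.7, -136.2, 185.7]
ee_rot: [0.962, -0.273, -0.029, 0.005]
contact_force: [-4.1, 0.3, 1.4]
gripper_width: 85.4
```

```bash
python3 - <<'E'
from h import *
s=st(); im=snap('top');p=np.ascontiguousarray(im['pixels'][:,:,::-1])
print('yaw',np.degrees(2*np.arctan2(s['ee_rot'][1],s['ee_rot'][0])))
cv2.imwrite('pics/c26.png',cv2.resize(p[200:320,330:490],None,fx=5,fy=5,interpolation=cv2.INTER_CUBIC))
E
python3 arc.py 504 -137 593 -226 30 3 2 .83 -0.56|sed 's/np.float64//g'
```

```text
t 50.1 pos [ 503.7 -136.2  185.7] q [ 0.962 -0.273 -0.029  0.005] F [-4.1  0.3  1.4] w 85.4 j [ 0.05  0.49 -0.48 -0.01 -0.66  0.98]
yaw -31.65139840046994
[[(0.021), (0.011), 0], (-0.1), -1], [[(0.038), (0.025), 0], (-0.2), -1], [[(0.055), (0.038), 0], (-0.3), -1], [[(0.073), (0.05), 0], (-0.4), -1], [[(0.091), (0.062), 0], (-0.5), -1], [[(0.11), (0.072), 0], (-0.6), -1], [[(0.13), (0.081), 0], (-0.7), -1], [[(0.15), (0.089), 0], (-0.8), -1], [[(0.17), (0.097), 0], (-0.9), -1], [[(0.191), (0.103), 0], (-1.0), -1],
```

View pics/c26.png

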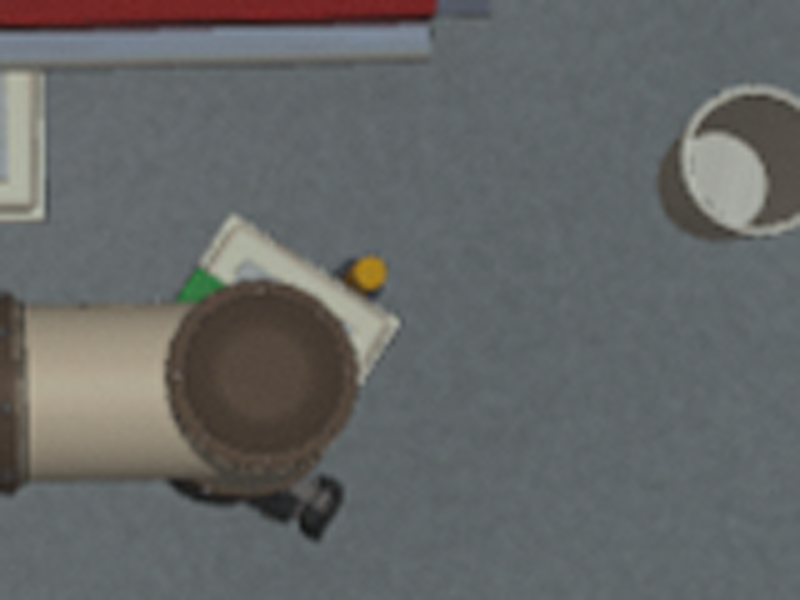

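{"fn": "play_rows", "kwargs": {
  "moves": [
    [[0.021, 0.013, 0], -0.1, -1],
    [[0.038, 0.027, 0], -0.2, -1],
    [[0.056, 0.04, 0], -0.3, -1],
    [[0.075, 0.052, 0], -0.4, -1],
    [[0.094, 0.064, 0], -0.5, -1],
    [[0.114, 0.074, 0], -0.6, -1],
    [[0.135, 0.083, 0], -0.7, -1],
    [[0.156, 0.091, 0], -0.8, -1],
    [[0.177, 0.098, 0], -0.9, -1],
    [[0.198, 0.104, 0], -1, -1]
  ]
}}

```text
clock: 51.4
position: [560.3, -103.7, 184.6]
ee_rot: [0.857, -0.515, -0.035, -0.0]
contact_force: [-10.8, 6.5, 6.6]
gripper_width: 85.7
```

```bash
python3 - <<'E'
from h import *
s=st(); print('yaw',np.degrees(2*np.arctan2(s['ee_rot'][1],s['ee_rot'][0])))
import subprocess
subprocess.run(['python3','arc.py',str(s['position'][0]),str(s['position'][1]),'593','-226','28','4','2','.45','-.9'])
E
```

```text
[[np.float64(0.031), np.float64(0.0), 0], np.float64(-0.133), -1], [[np.float64(0.06), np.float64(0.005), 0], np.float64(-0.267), -1], [[np.float64(0.089), np.float64(0.007), 0], np.float64(-0.4), -1], [[np.float64(0.118), np.float64(0.008), 0], np.float64(-0.533), -1], [[np.float64(0.147), np.float64(0.006), 0], np.float64(-0.667), -1], [[np.float64(0.176), np.float64(0.002), 0], np.float64(-0.8), -1], [[np.float64(0.204), np.float64(-0.003), 0], np.float64(-0.933), -1], t 51.4 pos [ 560.3 -103.7  184.6] q [ 0.857 -0.515 -0.035 -0.   ] F [-10.8   6.5   6.6] w 85.7 j [ 0.09  0.55 -0.33 -0.06 -0.74  0.45]
yaw -61.97362788279809
```

{"fn": "play_rows", "kwargs": {
  "moves": [
    [[0.031, 0.002, 0], -0.133, -1],
    [[0.06, 0.005, 0], -0.267, -1],
    [[0.089, 0.006, 0], -0.4, -1],
    [[0.118, 0.005, 0], -0.533, -1],
    [[0.147, 0.001, 0], -0.667, -1],
    [[0.176, -0.005, 0], -0.8, -1],
    [[0.2, -0.012, 0], -0.933, -1],
    [[0.2, 0.03, 0], -0.933, -1],
    [[0.19, 0.07, 0.02], -0.92, -1],
    [[0.15, 0.08, 0.2], -0.8, -1],
    [[0.1, 0.1, 0.4], -0.8, -1],
    [[-0.1, 0.1, 0.5], -0.8, -1]
  ]
}}

```text
clock: 52.9
position: [536.1, -73.1, 336.6]
ee_rot: [0.732, -0.681, -0.031, -0.011]
contact_force: [0.0, -0.3, 0.3]
gripper_width: 85.3
```

```bash
python3 - <<'E'
from h import *
s=st(); im=snap('top');p=np.ascontiguousarray(im['pixels'][:,:,::-1])
cv2.imwrite('pics/c27.png',cv2.resize(p[190:310,330:490],None,fx=5,fy=5,interpolation=cv2.INTER_CUBIC))
E
```

```text
t 52.9 pos [536.1 -73.1 336.6] q [ 0.732 -0.681 -0.031 -0.011] F [ 0.  -0.3  0.3] w 85.3 j [ 0.15  0.31 -0.26 -0.07 -1.02 -0.04]
```

View pics/c27.png

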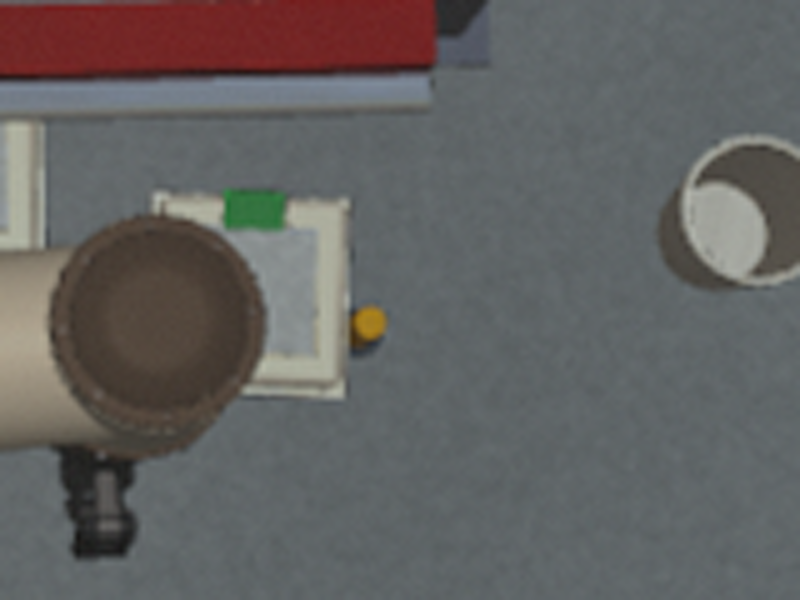

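{"fn": "play_rows", "kwargs": {
  "moves": [
    [[-0.04, -0.1, 0], 0.33, 0],
    [[-0.04, -0.3, 0], 0.66, 0],
    [[-0.04, -0.303, 0], 1, 0],
    [[-0.04, -0.303, 0], 1, 0]
  ]
}}

```text
clock: 53.45
position: [516.4, -165.3, 338.7]
ee_rot: [0.882, -0.47, -0.034, -0.001]
contact_force: [-0.5, -0.0, 0.2]
gripper_width: 42.6
```

{"fn": "play_rows", "kwargs": {
  "moves": [
    [[0, 0, 0], 0.33, 0],
    [[0, 0, 0], 0.66, 0],
    [[0, 0, 0], 1, 0],
    [[0, 0, 0], 1, 0]
  ]
}}

```text
clock: 53.95
position: [516.6, -164.5, 338.8]
ee_rot: [0.973, -0.227, -0.033, 0.008]
contact_force: [-0.3, -0.2, 0.3]
gripper_width: 42.7
```

{"fn": "play_rows", "kwargs": {
  "moves": [
    [[0, 0, 0], 0.33, 0],
    [[0, 0, 0], 0.66, 0],
    [[0, 0, 0], 0.92, 0],
    [[0, 0, -0.15], 0.92, 0],
    [[0, 0, -0.15], 0.92, 0]
  ]
}}

```text
clock: 54.58
position: [515.5, -164.0, 291.3]
ee_rot: [0.999, 0.01, -0.034, 0.015]
contact_force: [-0.0, 0.5, 0.4]
gripper_width: 43.1
```

```bash
python3 - <<'E'
from h import *
s=st(); im=snap('top');p=np.ascontiguousarray(im['pixels'][:,:,::-1])
cv2.imwrite('pics/c28.png',cv2.resize(p[190:310,330:490],None,fx=5,fy=5,interpolation=cv2.INTER_CUBIC))
im=snap('wrist','w28.png'); print(proj(im,(593,-226,55)),proj(im,(593,-226,0)))
R=Rot.from_quat(s['ee_rot']).as_matrix();print(R.round(3).tolist())
E
```

```text
t 54.58 pos [ 515.5 -164.   291.3] q [ 0.999  0.01  -0.034  0.015] F [-0.   0.5  0.4] w 43.1 j [-0.    0.37 -0.35  0.04 -0.92  1.57]
[437.74374757  82.49564199] [410.4629583   80.26384925]
[[0.998, 0.022, -0.067], [0.02, -0.999, -0.03], [-0.067, 0.029, -0.997]]
```

View pics/c28.png

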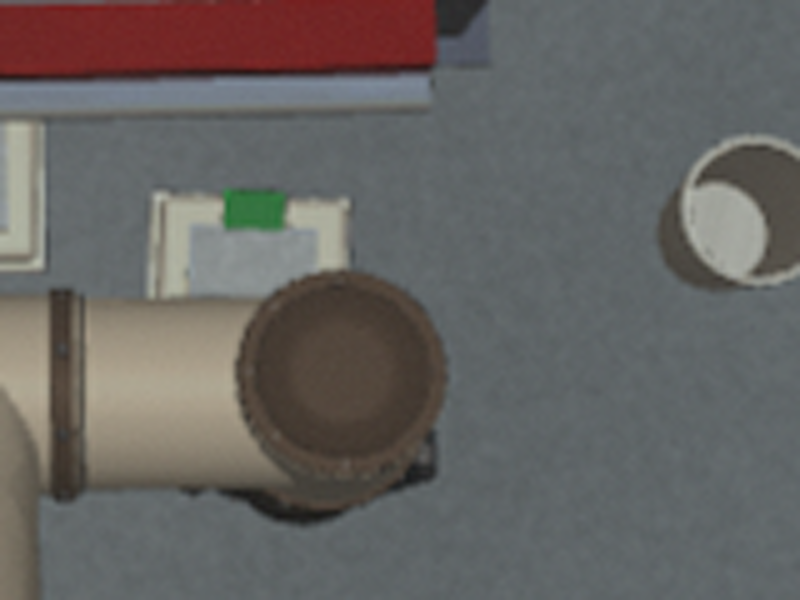

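View pics/w28.png

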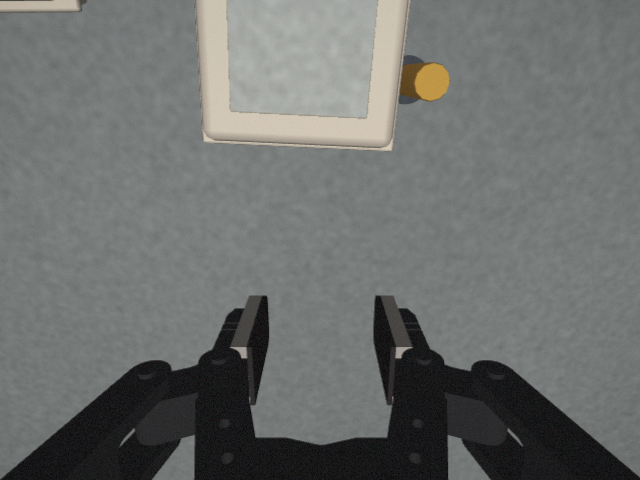

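{"fn": "play_rows", "kwargs": {
  "moves": [
    [[0, 0.02, -0.2], 0, 0],
    [[0, 0.02, -0.34], 0, 0],
    [[0, 0.02, -0.34], 0, 0],
    [[0.06, 0.02, -0.34], 0, 0],
    [[0.11, 0.02, -0.34], 0, 0],
    [[0.15, 0.02, -0.34], 0, 0],
    [[0.19, 0.025, -0.34], 0, 0],
    [[0.23, 0.03, -0.34], 0, 0],
    [[0.265, 0.032, -0.34], 0, 0],
    [[0.295, 0.034, -0.34], 0, 0],
    [[0.32, 0.034, -0.34], 0, 0],
    [[0.335, 0.034, -0.34], 0, 0]
  ]
}}

```text
clock: 56.18
position: [618.1, -154.1, 192.4]
ee_rot: [0.999, 0.011, -0.03, 0.016]
contact_force: [-3.6, 0.1, 2.7]
gripper_width: 42.9
```

```bash
python3 - <<'E'
from h import *
s=st(); im=snap('top');p=np.ascontiguousarray(im['pixels'][:,:,::-1])
cv2.imwrite('pics/c29.png',cv2.resize(p[190:310,330:490],None,fx=5,fy=5,interpolation=cv2.INTER_CUBIC))
im=snap('scene');p=np.ascontiguousarray(im['pixels'][:,:,::-1])
cv2.imwrite('pics/s29.png',cv2.resize(p[170:370,230:430],None,fx=3,fy=3,interpolation=cv2.INTER_CUBIC))
E
```

```text
t 56.17 pos [ 618.1 -154.1  192.4] q [ 0.999  0.011 -0.03   0.016] F [-3.6  0.1  2.7] w 42.9 j [ 0.02  0.62 -0.19  0.04 -0.81  1.55]
```

View pics/c29.png

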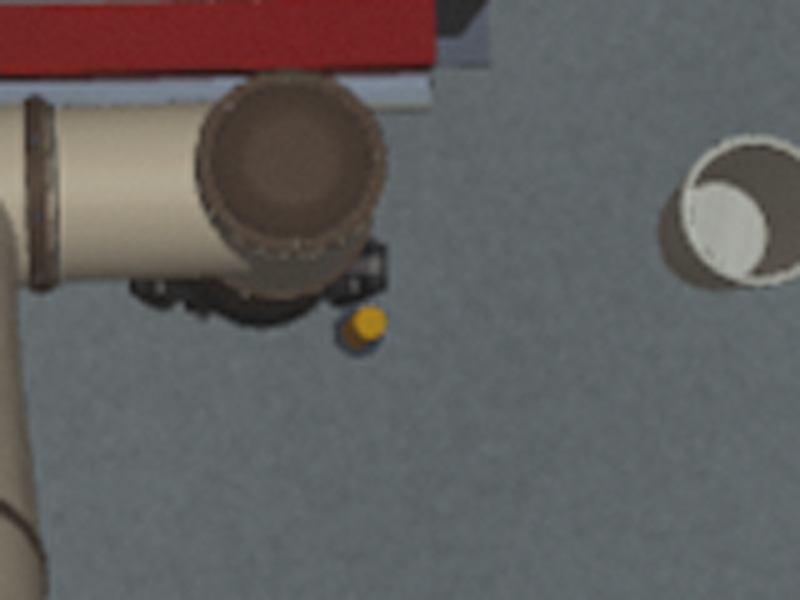

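View pics/s29.png

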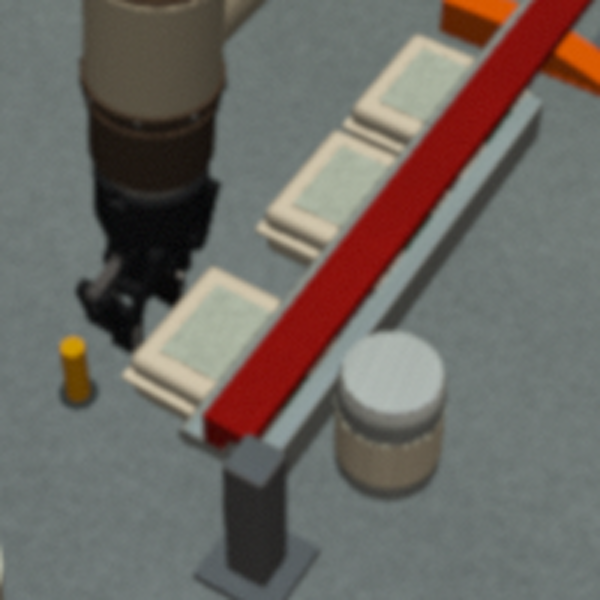

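{"fn": "play_rows", "kwargs": {
  "moves": [
    [[0.012, 0, 0], 0, 0],
    [[0.022, 0, 0], 0, 0],
    [[0.03, 0, 0], 0, 0]
  ]
}}

```text
clock: 56.65
position: [625.3, -154.3, 192.2]
ee_rot: [0.999, 0.011, -0.033, 0.016]
contact_force: [-11.7, -0.0, 7.9]
gripper_width: 42.7
```

{"fn": "play_rows", "kwargs": {
  "moves": [
    [[-0.05, 0, 0], 0, 0],
    [[-0.1, 0, 0.05], 0, 0],
    [[-0.2, 0.1, 0.3], 0, 0],
    [[-0.4, 0.3, 0.4], 0, -1],
    [[-0.6, 0.5, 0.4], 0, -1],
    [[-0.6, 0.7, 0.4], -0.3, -1],
    [[-0.6, 0.9, 0.4], -0.3, -1],
    [[-0.6, 0.95, 0.4], -0.3, -1]
  ]
}}

```text
clock: 57.65
position: [445.1, 132.5, 313.3]
ee_rot: [0.997, -0.067, -0.033, 0.012]
contact_force: [2.7, 0.5, 0.4]
gripper_width: 85.0
```

```bash
python3 - <<'E'
from h import *
s=st(); im=snap('top');p=np.ascontiguousarray(im['pixels'][:,:,::-1])
cv2.imwrite('pics/c30.png',cv2.resize(p[170:290,200:440],None,fx=3.3,fy=3.3,interpolation=cv2.INTER_CUBIC))
cv2.imwrite('pics/c30b.png',cv2.resize(p[170:270,210:310],None,fx=6,fy=6,interpolation=cv2.INTER_CUBIC))
im=snap('scene');p=np.ascontiguousarray(im['pixels'][:,:,::-1])
cv2.imwrite('pics/s30.png',cv2.resize(p[90:330,250:480],None,fx=3.2,fy=2.5,interpolation=cv2.INTER_CUBIC))
E
```

```text
t 57.65 pos [445.1 132.5 313.3] q [ 0.997 -0.067 -0.033  0.012] F [2.7 0.5 0.4] w 85.0 j [ 0.63  0.22 -0.47 -0.03 -0.94  0.82]
```

View pics/c30.png

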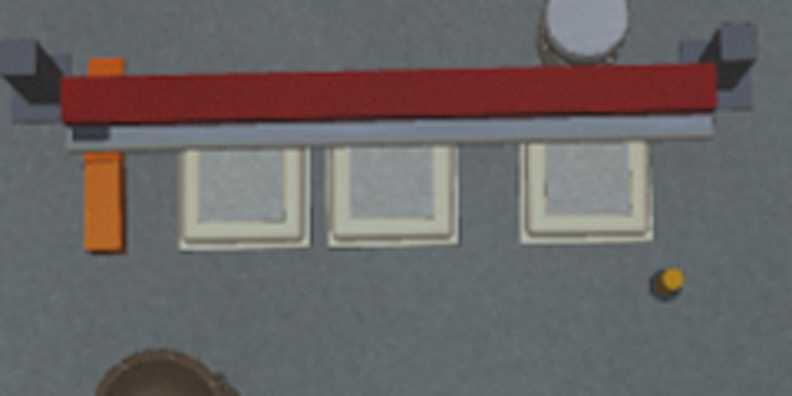

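View pics/c30b.png

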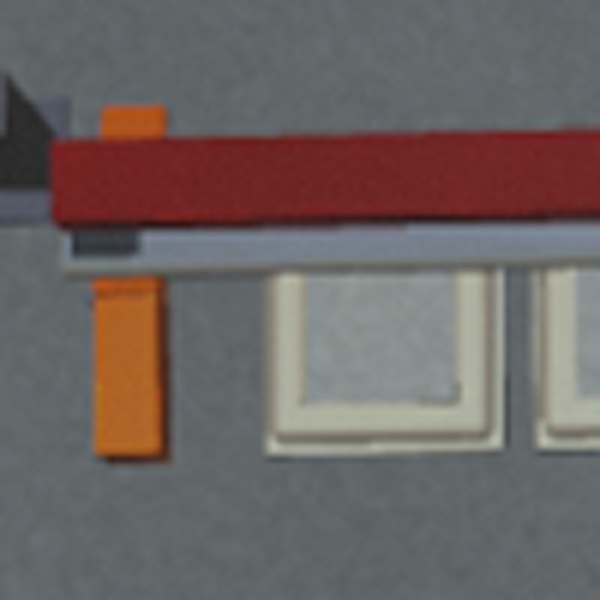

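View pics/s30.png

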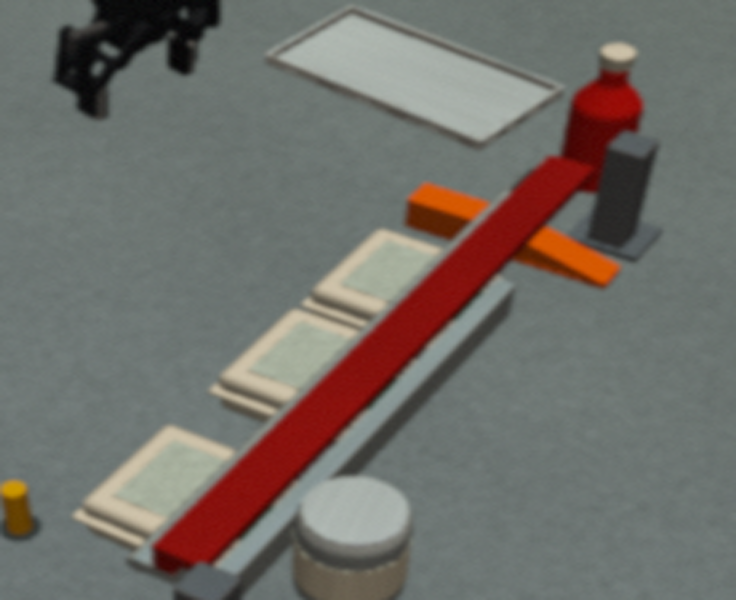

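```bash
cat >> h.py <<'E'
def plan(gx,gy,gz,yaw):
    """shift units so grasp point lands at gx,gy,gz with tool yaw"""
    s=arm.read_state();q=np.array(s['ee_rot']);y=np.degrees(2*np.arctan2(q[1],q[0]))
    d=(yaw-y+180)%360-180
    R=Rot.from_euler('z',d,degrees=True)*Rot.from_quat(q)
    t=np.array([gx,gy,gz])-R.as_matrix()@np.array([0,0,155])
    print('shift',((t-s['position'])/300).round(3),'turn',round(d/30,3),'toolz',R.as_matrix()[:,2].round(3))
E
python3 - <<'E'
from h import *
im=snap('top')
for a,b in [(179,250),(308,246),(328,246),(458,243),(520,242),(652,240)]:
    print(w2p(unproj(im,(200+a/3.3,170+b/3.3),25)).round(0),end=' ')
print()
for n in ['wedge_handle','wedge_center']: print(n,[(np.round(d['centre'],0),round(d['conf'],2)) for d in arm.look_for(n,im)[:3]])
a=unproj(im,(225.8,245.8),38);b=unproj(im,(237,245.3),38);print(a,b)
plan(627,244.4,90,2.1)
E
```

```text
[-110.  196.] [-109.   88.] [-109.   71.] [-109.  -38.] [-109.  -90.] [-109. -200.] 
wedge_handle [(array([655., 243.,  40.]), 0.92)]
wedge_center [(array([659., 251.,  39.]), 0.94)]
[611.54542012 259.129134    38.        ] [613.412706   228.38231219  38.        ]
shift [ 0.638  0.395 -0.226] turn 0.325 toolz [-0.065 -0.032 -0.997]
```

{"fn": "play_rows", "kwargs": {
  "moves": [
    [[0.15, 0.1, 0], 0.325, -0.3],
    [[0.3, 0.2, 0], 0.325, -0.3],
    [[0.45, 0.3, 0], 0.325, -0.3],
    [[0.6, 0.39, -0.1], 0.325, -0.3],
    [[0.638, 0.395, -0.226], 0.325, -0.3],
    [[0.638, 0.395, -0.226], 0.325, -0.3],
    [[0.638, 0.395, -0.226], 0.325, -0.3]
  ]
}}

```text
clock: 58.78
position: [637.4, 248.1, 245.6]
ee_rot: [0.999, 0.018, -0.032, 0.015]
contact_force: [0.5, -0.0, 0.7]
gripper_width: 55.9
```

```bash
python3 - <<'E'
from h import *
s=st(); im=snap('wrist','w31.png');plan(627,244.4,25,2.1)
for q in [(612,259,38),(612,229,38),(627,244,25)]: print(proj(im,q))
E
```

```text
t 58.77 pos [637.4 248.1 245.6] q [ 0.999  0.018 -0.032  0.015] F [ 0.5 -0.   0.7] w 55.9 j [ 0.61  0.63  0.01 -0.01 -1.02  1.01]
shift [-0.002  0.002 -0.223] turn 0.002 toolz [-0.062 -0.031 -0.998]
[286.49582248 295.71329718]
[345.72906488 296.63871541]
[316.64444195 258.22304769]
```

View pics/w31.png

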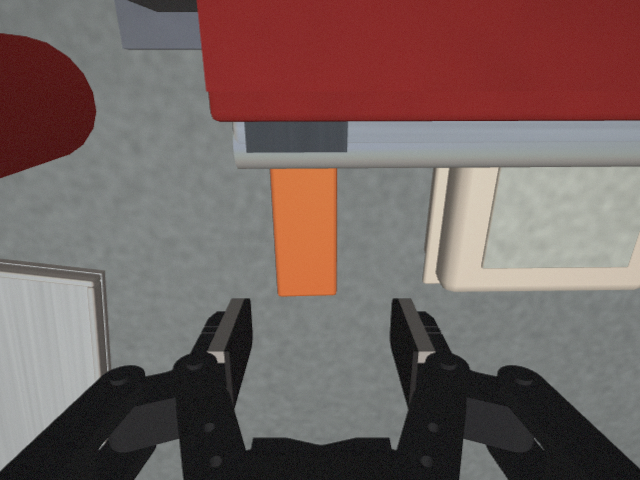

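{"fn": "play_rows", "kwargs": {
  "moves": [
    [[0, 0.01, -0.1], 0, -0.3],
    [[0, 0.01, -0.2], 0, -0.3],
    [[0, 0.01, -0.217], 0, -0.3],
    [[0, 0.01, -0.217], 0, -0.3],
    [[0, 0.01, -0.217], 0, 0.2],
    [[0, 0.01, -0.217], 0, 0.6],
    [[0, 0.01, -0.217], 0, 1],
    [[0, 0.01, -0.217], 0, 1],
    [[0, 0.01, -0.217], 0, 1]
  ]
}}

```text
clock: 59.95
position: [637.7, 252.4, 183.9]
ee_rot: [0.999, 0.019, -0.03, 0.014]
contact_force: [-2.6, 1.8, 6.0]
gripper_width: 28.8
```

```bash
python3 - <<'E'
from h import *
s=st(); im=snap('wrist','w32.png');im=snap('scene','s32.png')
E
```

```text
t 59.95 pos [637.7 252.4 183.9] q [ 0.999  0.019 -0.03   0.014] F [-2.6  1.8  6. ] w 28.8 j [ 0.61  0.7  -0.04 -0.01 -0.9   1.01]
```

View pics/w32.png

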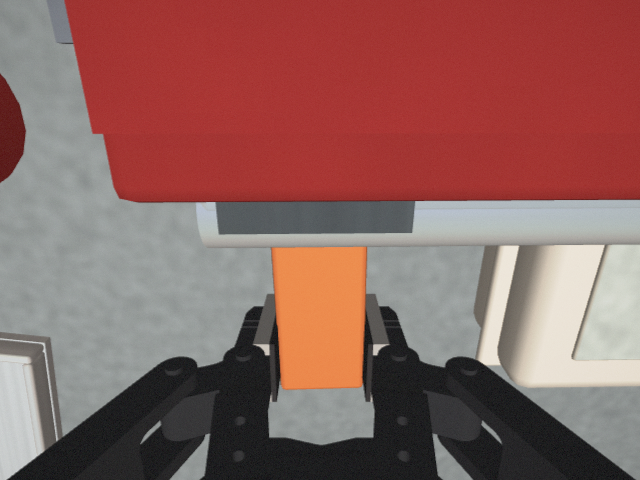

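{"fn": "play_rows", "kwargs": {
  "moves": [
    [[-0.015, -0.0005, 0], 0, 1],
    [[-0.03, -0.001, 0], 0, 1],
    [[-0.03, -0.001, 0], 0, 1],
    [[-0.045, -0.0015, 0], 0, 1],
    [[-0.06, -0.002, 0], 0, 1],
    [[-0.06, -0.002, 0], 0, 1],
    [[-0.075, -0.0027, 0], 0, 1],
    [[-0.09, -0.003, 0], 0, 1],
    [[-0.09, -0.003, 0], 0, 1]
  ]
}}

```text
clock: 61.18
position: [610.6, 251.5, 184.0]
ee_rot: [0.999, 0.019, -0.03, 0.014]
contact_force: [2.7, 0.8, -2.7]
gripper_width: 29.1
```

```bash
python3 - <<'E'
from h import *
s=st(); im=snap('wrist','w33.png');im=snap('scene');p=np.ascontiguousarray(im['pixels'][:,:,::-1])
cv2.imwrite('pics/s33.png',cv2.resize(p[90:330,250:480],None,fx=3.2,fy=2.5,interpolation=cv2.INTER_CUBIC))
E
```

```text
t 61.17 pos [610.6 251.5 184. ] q [ 0.999  0.019 -0.03   0.014] F [ 2.7  0.8 -2.7] w 29.1 j [ 0.63  0.67 -0.11 -0.02 -0.86  0.99]
```

View pics/w33.png

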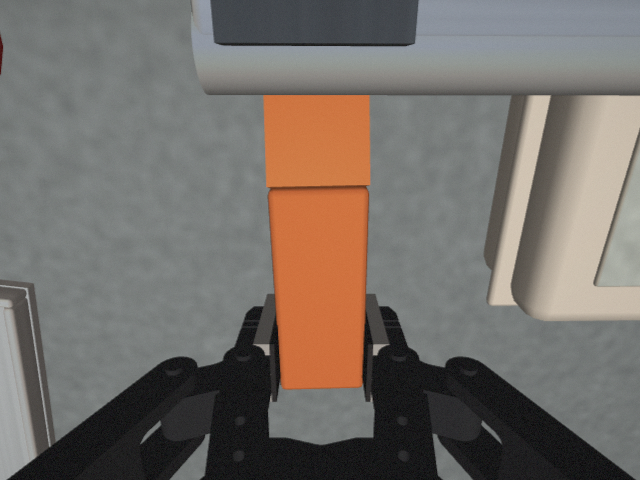

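View pics/s33.png

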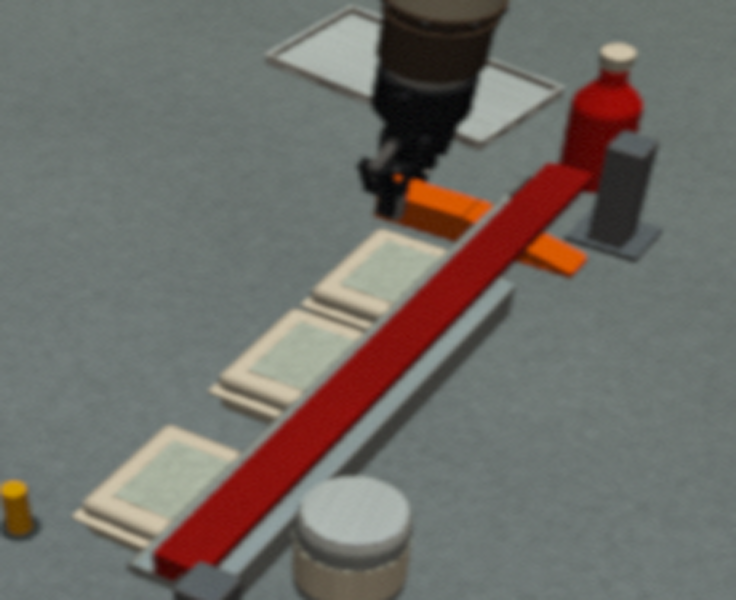

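{"fn": "play_rows", "kwargs": {
  "moves": [
    [[-0.015, -0.0005, 0], 0, 1],
    [[-0.03, -0.001, 0], 0, 1],
    [[-0.03, -0.001, 0], 0, 1],
    [[-0.045, -0.0015, 0], 0, 1],
    [[-0.06, -0.002, 0], 0, 1],
    [[-0.06, -0.002, 0], 0, 1],
    [[-0.075, -0.0027, 0], 0, 1],
    [[-0.09, -0.003, 0], 0, 1],
    [[-0.09, -0.003, 0], 0, 1],
    [[-0.105, -0.0035, 0], 0, 1],
    [[-0.12, -0.004, 0], 0, 1],
    [[-0.12, -0.004, 0], 0, 1]
  ]
}}

```text
clock: 62.78
position: [574.5, 250.3, 184.1]
ee_rot: [0.999, 0.019, -0.03, 0.014]
contact_force: [3.6, 1.5, -2.3]
gripper_width: 29.0
```

```bash
python3 - <<'E'
from h import *
s=st(); im=snap('wrist','w34.png')
E
```

```text
t 62.77 pos [574.5 250.3 184.1] q [ 0.999  0.019 -0.03   0.014] F [ 3.6  1.5 -2.3] w 29.0 j [ 0.67  0.62 -0.2  -0.02 -0.81  0.96]
```

View pics/w34.png

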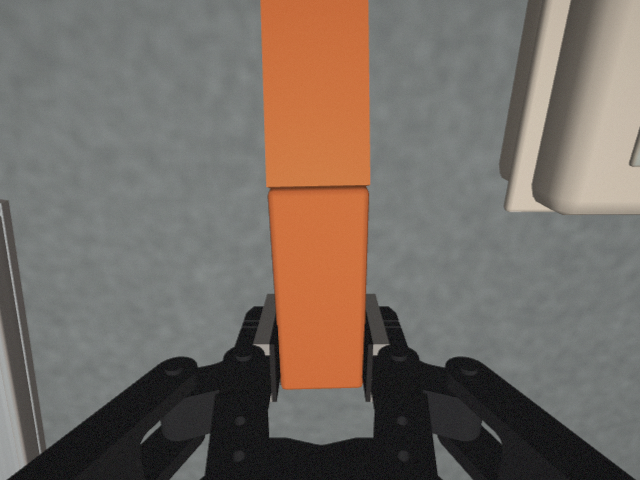

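Pulled 63 mm, grip firm. On, another 54 mm.

{"fn": "play_rows", "kwargs": {
  "moves": [
    [[-0.015, -0.0005, 0], 0, 1],
    [[-0.03, -0.001, 0], 0, 1],
    [[-0.03, -0.001, 0], 0, 1],
    [[-0.045, -0.0015, 0], 0, 1],
    [[-0.06, -0.002, 0], 0, 1],
    [[-0.06, -0.002, 0], 0, 1],
    [[-0.08, -0.003, 0], 0, 1],
    [[-0.1, -0.003, 0], 0, 1],
    [[-0.12, -0.004, 0], 0, 1],
    [[-0.15, -0.005, 0], 0, 1],
    [[-0.18, -0.006, 0], 0, 1],
    [[-0.18, -0.006, 0], 0, 1]
  ]
}}

```text
clock: 64.32
position: [519.6, 248.4, 184.1]
ee_rot: [0.999, 0.019, -0.031, 0.014]
contact_force: [-0.2, -0.2, 0.5]
gripper_width: 29.4
```

```bash
python3 - <<'E'
from h import *
s=st(); im=snap('scene');p=np.ascontiguousarray(im['pixels'][:,:,::-1])
cv2.imwrite('pics/s35.png',cv2.resize(p[90:330,250:480],None,fx=3.2,fy=2.5,interpolation=cv2.INTER_CUBIC))
snap('top','t35.png')
E
```

```text
t 64.33 pos [519.6 248.4 184.1] q [ 0.999  0.019 -0.031  0.014] F [-0.2 -0.2  0.5] w 29.4 j [ 0.72  0.56 -0.33 -0.03 -0.74  0.91]
```

View pics/s35.png

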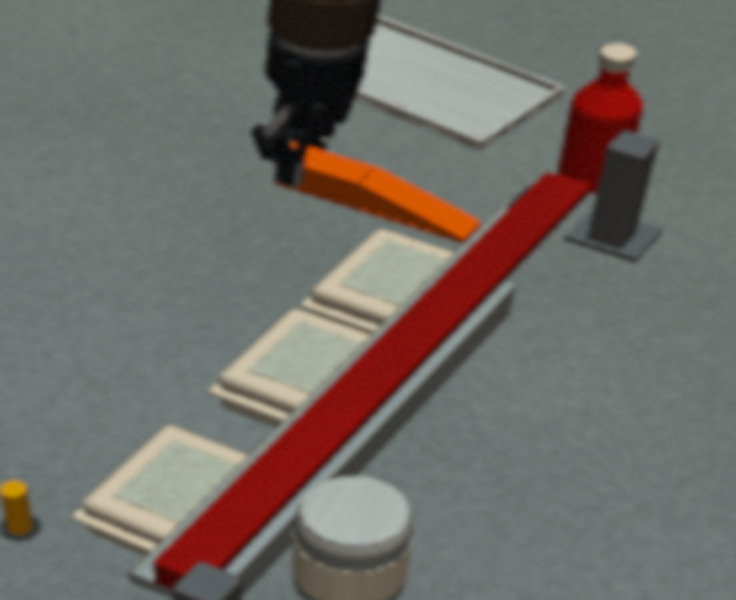

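View pics/t35.png

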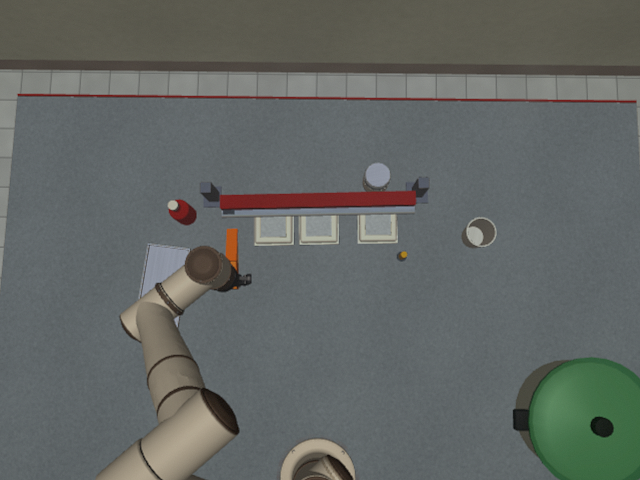

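{"fn": "play_rows", "kwargs": {
  "moves": [
    [[0, 0, 0], 0, -0.3],
    [[0, 0, 0], 0, -0.3],
    [[0, 0, 0], 0, -0.3],
    [[0.08, 0.003, 0], 0, -0.3],
    [[0.16, 0.005, 0], 0, -0.3],
    [[0.16, 0.005, 0], 0, -0.3],
    [[0.16, 0.005, 0], 0, 0.3],
    [[0.16, 0.005, 0], 0, 1],
    [[0.16, 0.005, 0], 0, 1],
    [[0.16, 0.005, 0], 0, 1]
  ]
}}

```text
clock: 65.68
position: [567.8, 250.1, 184.3]
ee_rot: [0.999, 0.019, -0.031, 0.014]
contact_force: [-1.7, 0.5, 2.7]
gripper_width: 29.1
```

{"fn": "play_rows", "kwargs": {
  "moves": [
    [[0, 0, 0.04], 0, 1],
    [[0, 0, 0.08], 0, 1],
    [[0, 0, 0.12], 0, 1],
    [[0, 0, 0.12], 0, 1]
  ]
}}

```text
clock: 66.18
position: [568.2, 250.4, 221.9]
ee_rot: [0.999, 0.019, -0.029, 0.013]
contact_force: [0.1, 0.3, -1.9]
gripper_width: 29.0
```

```bash
python3 - <<'E'
from h import *
s=st(); im=snap('scene');p=np.ascontiguousarray(im['pixels'][:,:,::-1])
cv2.imwrite('pics/s36.png',cv2.resize(p[90:330,250:480],None,fx=3.2,fy=2.5,interpolation=cv2.INTER_CUBIC))
snap('wrist','w36.png')
plan(497-20,434+2,60,-6)
E
```

```text
t 66.17 pos [568.2 250.4 221.9] q [ 0.999  0.019 -0.029  0.013] F [ 0.1  0.3 -1.9] w 29.0 j [ 0.67  0.57 -0.19 -0.02 -0.88  0.95]
shift [-0.269  0.63  -0.019] turn -0.271 toolz [-0.064 -0.02  -0.998]
```

View pics/s36.png

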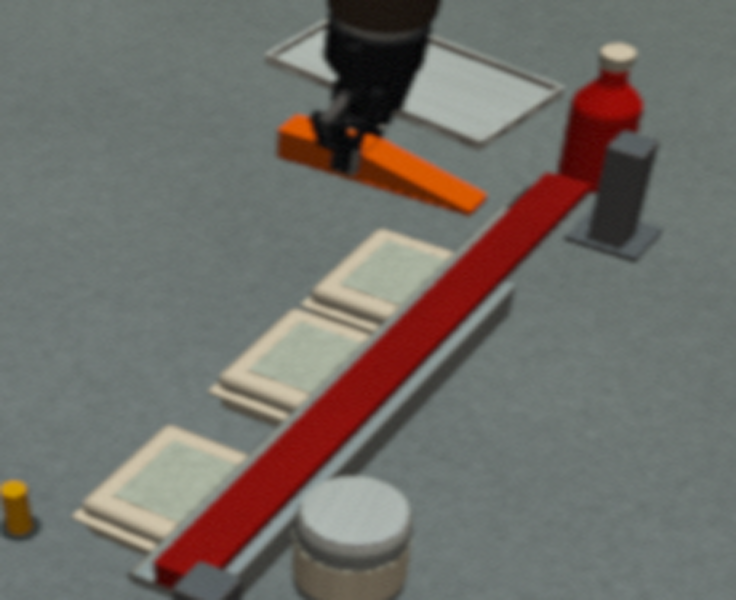

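View pics/w36.png

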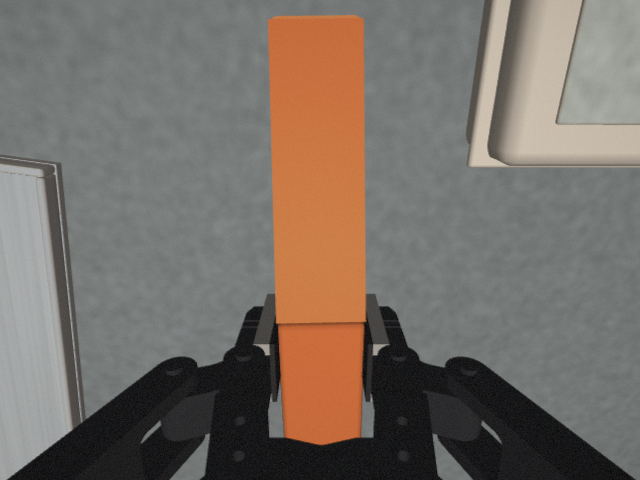

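{"fn": "play_rows", "kwargs": {
  "moves": [
    [[-0.08, 0.05, 0], -0.05, 1],
    [[-0.17, 0.1, 0], -0.1, 1],
    [[-0.24, 0.18, 0], -0.15, 1],
    [[-0.269, 0.27, 0], -0.2, 1],
    [[-0.269, 0.36, 0], -0.25, 1],
    [[-0.269, 0.45, 0], -0.271, 1],
    [[-0.269, 0.54, 0], -0.271, 1],
    [[-0.269, 0.6, 0], -0.271, 1],
    [[-0.269, 0.63, 0], -0.271, 1],
    [[-0.269, 0.63, 0], -0.271, 1]
  ]
}}

```text
clock: 67.53
position: [486.9, 439.0, 220.0]
ee_rot: [0.998, -0.052, -0.032, 0.012]
contact_force: [0.6, -1.1, -1.2]
gripper_width: 29.2
```

```bash
python3 - <<'E'
from h import *
s=st(); im=snap('scene');p=np.ascontiguousarray(im['pixels'][:,:,::-1])
cv2.imwrite('pics/s37.png',cv2.resize(p[60:240,280:480],None,fx=4,fy=3.3,interpolation=cv2.INTER_CUBIC))
snap('wrist','w37.png');snap('top','t37.png')
E
```

```text
t 67.53 pos [486.9 439.  220. ] q [ 0.998 -0.052 -0.032  0.012] F [ 0.6 -1.1 -1.2] w 29.2 j [ 0.97  0.62 -0.08 -0.05 -0.93  0.53]
```

View pics/s37.png

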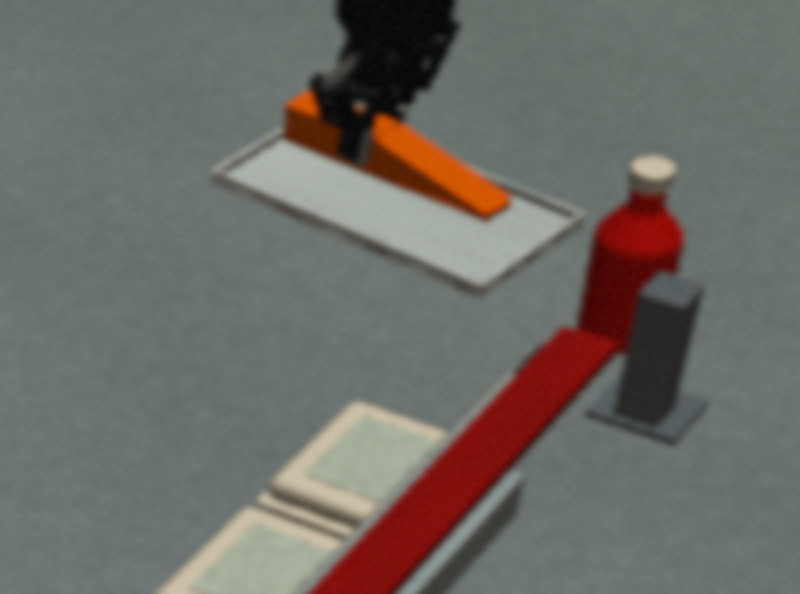

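View pics/w37.png

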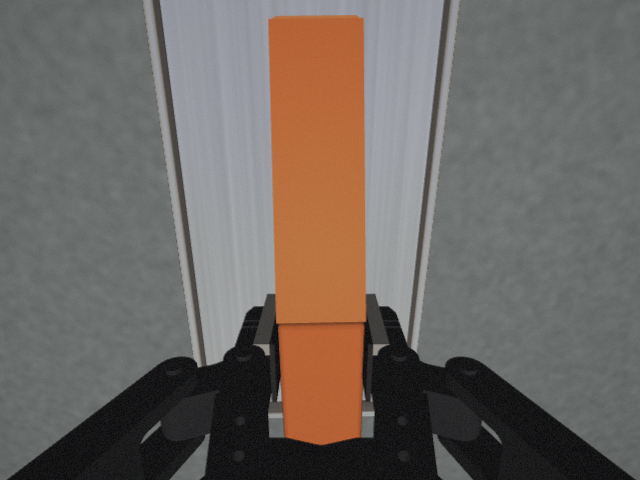

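```bash
python3 - <<'E'
from h import *
s=arm.read_state();im=snap('wrist');R=Rot.from_quat(s['ee_rot']).as_matrix()
g=np.array(s['position'])+R@[0,0,155];print('grasp',g)
print('tray rear wall',unproj(im,(300,407),14),unproj(im,(300,436),14))
print('wedge edge (-10)',unproj(im,(320,322),57+0),'tip',unproj(im,(316,18),40))
im=snap('top');p=np.ascontiguousarray(im['pixels'][:,:,::-1]);cv2.imwrite('pics/c37.png',cv2.resize(p[220:350,110:220],None,fx=5,fy=5,interpolation=cv2.INTER_CUBIC))
E
```

```text
grasp [476.9700326  434.97997875  65.66063391]
tray rear wall [390.89523133 455.02084041  14.        ] [368.39590441 457.83305154  14.        ]
wedge edge (-10) [476.93479815 435.55724538  57.        ] tip [582.32648946 425.30081224  40.        ]
```

View pics/c37.png

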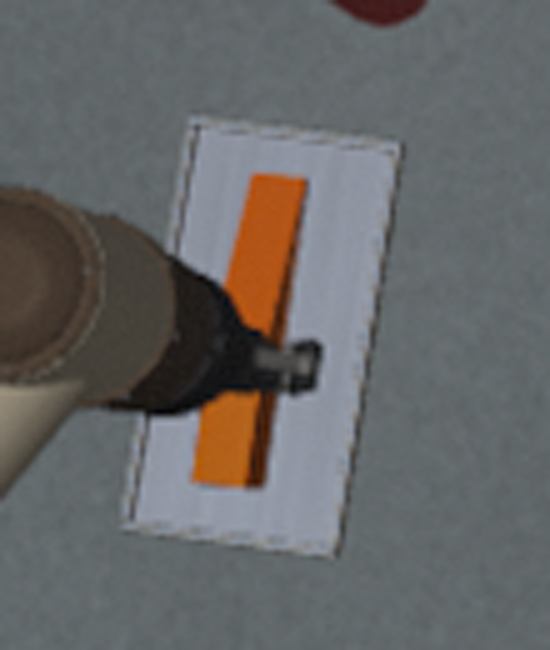

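{"fn": "play_rows", "kwargs": {
  "moves": [
    [[0.02, 0, -0.03], 0, 1],
    [[0.02, -0.002, -0.06], 0, 1],
    [[0.02, -0.002, -0.085], 0, 1],
    [[0.02, -0.002, -0.1], 0, 1],
    [[0.02, -0.002, -0.106], 0, 1],
    [[0.02, -0.002, -0.106], 0, 1]
  ]
}}

```text
clock: 68.53
position: [493.1, 437.9, 188.8]
ee_rot: [0.998, -0.052, -0.032, 0.012]
contact_force: [-0.4, -0.4, -2.0]
gripper_width: 29.3
```

{"fn": "play_rows", "kwargs": {
  "moves": [
    [[0, 0, 0], 0, 0.2],
    [[0, 0, 0], 0, -0.1],
    [[0, 0, 0], 0, -0.25],
    [[0, 0, 0], 0, -0.25],
    [[0, 0, 0.1], 0, -0.25],
    [[0, 0, 0.3], 0, -0.25],
    [[-0.1, 0, 0.5], 0, -0.25],
    [[-0.3, 0, 0.6], 0, -0.25],
    [[-0.5, 0, 0.6], 0, -0.5],
    [[-0.5, 0, 0.6], 0, -0.5],
    [[-0.5, 0, 0.6], 0, -0.5]
  ]
}}

```text
clock: 69.9
position: [342.8, 438.0, 369.3]
ee_rot: [0.998, -0.052, -0.031, 0.011]
contact_force: [0.4, 0.3, -0.4]
gripper_width: 64.2
```

```bash
python3 - <<'E'
from h import *
s=st(); im=snap('scene','s38.png');im=snap('top','t38.png')
p=np.ascontiguousarray(im['pixels'][:,:,::-1]);cv2.imwrite('pics/c38.png',cv2.resize(p[220:350,110:220],None,fx=5,fy=4.5,interpolation=cv2.INTER_CUBIC))
E
```

```text
t 69.9 pos [342.8 438.  369.3] q [ 0.998 -0.052 -0.031  0.011] F [ 0.4  0.3 -0.4] w 64.2 j [ 1.19  0.31 -0.18 -0.06 -1.13  0.31]
```

View pics/s38.png

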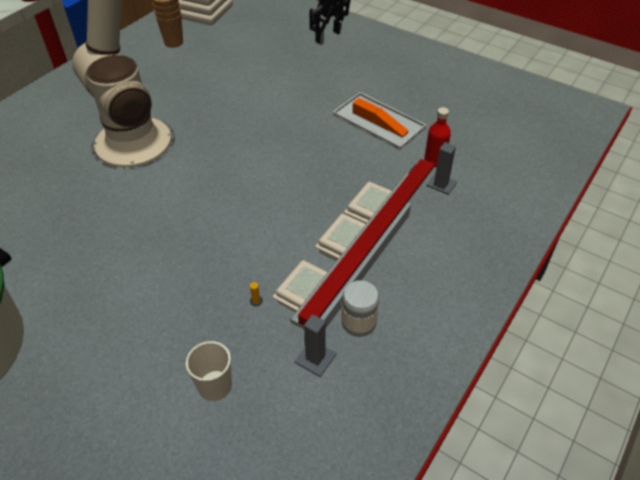

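View pics/t38.png

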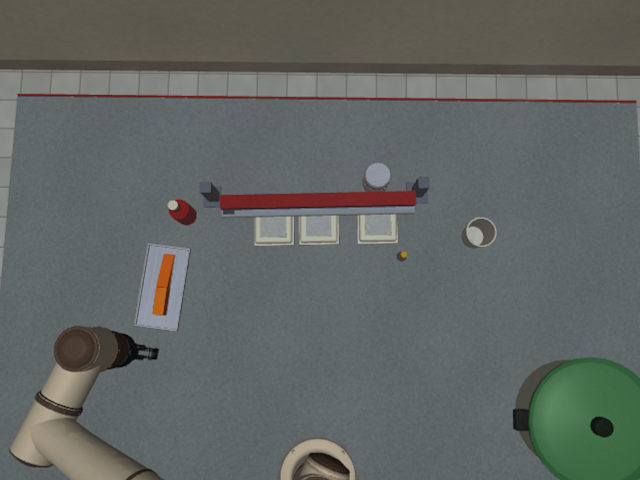

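View pics/c38.png

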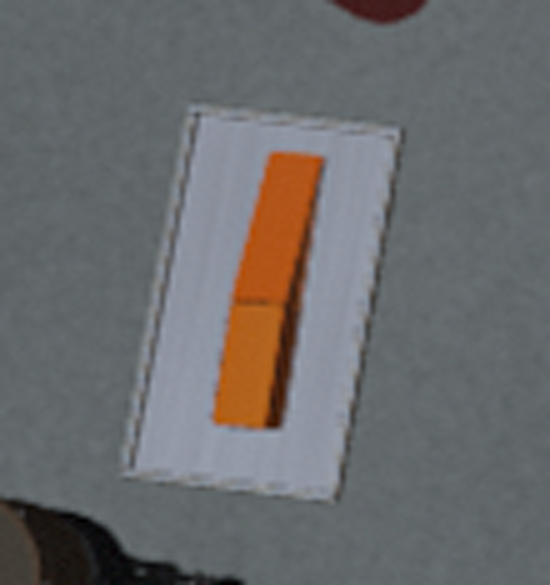

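```bash
python3 - <<'E'
from h import *
im=snap('top');p=np.ascontiguousarray(im['pixels'][:,:,::-1]);cv2.imwrite('pics/c39.png',cv2.resize(p[170:290,200:440],None,fx=3.3,fy=3.3,interpolation=cv2.INTER_CUBIC))
for n in ['cup','sauce','can','wedge_center','tray']: print(n,[(np.round(d['centre'],0),round(d['conf'],2)) for d in arm.look_for(n,im)[:2]])
print('wedge corners',[unproj(im,(110+a/5,220+b/4.5),z)[:2].round(0) for a,b,z in [(213,426,42),(267,430,42),(270,153,12),(325,157,12)]])
E
```

```text
cup [(array([ 656., -437.,   42.]), 0.7)]
sauce [(array([654.,   6.,  46.]), 0.69), (array([ 659., -436.,   41.]), 0.62)]
can [(array([ 790., -145.,  102.]), 0.59), (array([497., 425.,  33.]), 0.53)]
wedge_center [(array([502., 429.,  30.]), 0.95)]
tray [(array([495., 450.,   4.]), 0.94)]
wedge corners [array([421., 449.]), array([419., 420.]), array([589., 435.]), array([587., 405.])]
```

View pics/c39.png

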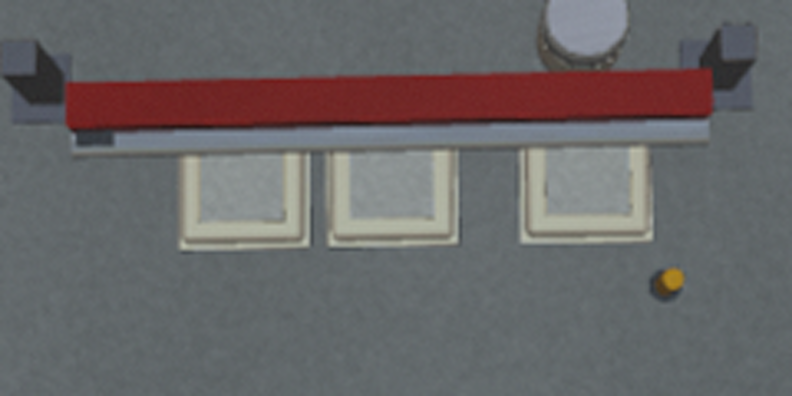

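```bash
python3 -c "
from bench import arm
print(arm.job_done())"
```

```text
the job is handed in; nothing more can be done
None
```

I handed the job in at about 70 s. All three boxes are in the press, the bar is down and the wedge is in the tray, but no verdict was reported.

- **Boxes:** I turned each one a quarter turn against the corner post with the open fingers and pushed it home until the fence pushed back at 11–15 N. The rear edges measured about 110 mm in front of the fence line, so the tab sides are at the fence, and they are square. The tabs are at about y +142, +17 and -145 mm in the press frame. In the last picture the boxes had not moved.
- **Bar and wedge:** I drew the wedge out about 118 mm in small tugs. The bar rests on the lids in the pictures, but I could not read its joint value or its speed directly. I gripped the wedge again near its centre of mass and laid it flat in the tray. Its centre is about 9 mm from the tray's by my measurement.
- **Bystanders:** The cup and can were found within about 4 mm of where they started. In the last search the network mistook other things for the bottle, but in the pictures the bottle stands where it was, and nothing touched it.
- **Other notes:** The tool drifted to about 4° of tilt during the run, and I allowed for that when placing. I saw no grip slackening and no knocked box.

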